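# Put the bench's rechargeable cells on charge

## Robot

A 6-joint arm with a two-finger parallel gripper is mounted at the origin on the work surface. World frame = base frame: x ahead of the robot, y to its left, z up, the work surface at z = 0. Lengths are in m, angles in rad, forces in N, time in s.
With the tool pointing down it reaches from about 0.3 to 0.775 m from the base axis. Payload 14.6 kg.
Tool frame: the origin (TCP) lies on the mounting face of the last link; the fingertips stand 199 mm ahead of it and the grasp point (between the pads) lies 180 mm ahead of it; z points along the fingers, y is the line along which they close (so a half turn about z gives the same grasp; the last joint's range is limited). The gripper opens to 94 mm and grips with 3 to 60 N. Pads are 16 mm wide; open, the fingers measure 119 mm over their backs; the gripper's body (75 mm by 177 mm) begins 78 mm behind the grasp point.
Start: joints at [-1.345, 0.3, 1.521, -0, 1.321, -0.067], TCP at [0.159, -0.527, 0.405] pointing down, gripper open.
Joint ranges: [-3.03, 3.03], [-0.79, 2.21], [0.23, 2.52], [-1.04, 4.18], [0, 3.07], [-2.55, 2.55]. Speed limits (rad/s): [2.22, 2.22, 2.57, 3.14, 3.14, 3.14].

## Interface

Orientations are given as a rotation vector (axis times angle).
In Python, from rig import * gives the robot as it stands. The module is installed in compiled form; this text tells all that it offers.
- The arm moves only by the shell command python3 -m jog 'ROWS' [OPENING]. ROWS is JSON, a list of rows, each an object of numbers: "tx", "ty", "tz": the shift along the tool's x, y, z in cm; "ax", "ay", "az": the turn, a rotation vector about the tool's x, y, z in degrees. In form: [{"tx": .., "ty": .., "tz": .., "ax": .., "ay": .., "az": ..}, ...]. A call has exactly 8 rows; each row shifts and turns the commanded pose from where the row before left it, along the tool's axes as they then stand; what a row does not reach is not made up. A row lasts 1/10 s, in which the tool goes at most 50 mm and 8.59 degrees, less where a joint would pass 70% of its speed; a pose out of reach is approached as far as the arm can. A call with a gripper value outside its range is refused whole. OPENING is the gripper command: -1 is shut, 1 is fully open, values between are in proportion, set as the call begins (- or left out, the last holds). The fingers move at their own pace and stop on an object; the grip force is fixed at half the most. Time passes only in rows, so rows that do not move let the fingers close, or fill a call up. It gives the time, the measured TCP pose, the force, the opening and the grip force at its end, in the units of the state.
- sense(): the state, without advancing time (a new reading comes with each control period).
- snapshot(name): name is "scene" or "side" or "wrist"; returns a dict with "img" (384x512x3 uint8, blue, green, red), "fx", "fy", "cx", "cy" (pixels), "xyz" and "orientation" of the camera in the world. Camera axes: x right, y up, looking along -z (the intrinsics and any distortion apply to the point x, -y, -z); pixel columns grow to the right and rows downward; lengths in m; the calibration is good to about 2 mm. A picture is of the moment at which its call begins. There is no depth.
- hand_in(): hands the job in; it is judged then, once.
The state is a dict: "time_s": time; "joint_pos": joint angles; "qd": joint speeds; "joint_efforts": joint torques, N m; "position": TCP position; "ee_rot": TCP orientation; "force": force on the tool from outside, world axes, zero at the start; "moment": the same for the moment, N m; "opening": finger opening in m; "finger_force": force on a finger pad.
Only numpy, scipy, OpenCV 4.12 (cv2) and the standard library are available. Lean on these libraries where they do the work, as an engineer would, in place of code of your own. Each camera call takes 0.05 s, during which the arm holds its last target. There are 200 camera calls.

## Task

Pull the cabinet's top drawer out to its stop and put every cell you find in it into the charger, one to a bay (any bay): flat end against the coil spring, raised contact to the fixed contact at the rear, lying fully down between the two. When all are in, switch the charger on by tipping its toggle fully to the rear, and leave the drawer pushed fully shut; do not disturb the hammer, jar and dish.

Things in the scene. Friction and masses are not known exactly. Their poses are not given: they have to be found in the camera images.
- drawer_handle (a point): middle of the brass bar handle of the TOP drawer: a level bar 11 mm thick, 100 mm long (along the cabinet's y), its centre line 40 mm in front of the drawer front, 100 mm above the bench and 35 mm below the cabinet's top; free all round except two posts 42 mm either side of its middle
- drawer (a joint): how far the top drawer is out, m: 0 shut, 0.13 at its stop; it slides along the cabinet's -x (towards the robot), 1 to 3 N of friction, and stays where it is left
- cabinet: wooden bench cabinet, fixed, 215 mm deep, 306 mm wide, 135 mm high, two drawers one above the other; only the top one matters (the lower has the same handle, 36 mm above the bench). Origin: middle of the lower front edge, on the bench; x into the cabinet (drawers pull out along -x), z up. Its top is 39 mm above the axis of a cell lying in the top drawer
- drawer_in (a point): middle of the row of four pockets in the top drawer, on its floor, 80 mm above the bench, 64 mm behind the drawer's front face; moves with the drawer, axes as the cabinet. Pockets: 84 mm (x) by 40 mm (y), 60 mm apart along y, in grey foam 13 mm high; a finger channel 36 mm wide (x), down to the floor, crosses their middle. In each used one a cell lies loose along x. Drawer 272 mm wide inside, rims 34 mm high
- charger: grey four-bay cell charger, fixed, 172 mm deep (x), 252 mm wide (y). Origin: middle of the lower rear edge, on the bench; x to the rear (away from the robot), y to the left, z up. Four bays side by side along y, 60 mm apart, each takes one cell lying along x, raised contact to the rear. No partitions: cells stand 28 mm clear of one another. Behind the bays a flat deck, 46 mm above the bench
- switch (a joint): charger's toggle switch, rad: 0 off (leaning to the front), 0.9 on (leaning to the rear); stays where it is left, about 2 N at the tip
- switch_tip (a point): ball end (13 mm) of the steel toggle, 42 mm from its pivot, on the charger's rear deck; the pivot is 50 mm above the bench, 27 mm in front of the charger's rear edge, 60 mm left (+y) of its middle; it swings about the charger's y axis
- bay0_contact (a point): bay 0 (charger's y = 90 mm): point on its fixed rear contact that the raised contact of a seated cell touches, 42 mm above the bench, at the height of a seated cell's axis; the cell's centre then lies 35 mm in front. Axes as the charger. The contact's wall is 7 mm thick, its top 4 mm above the axis. Bay floor 20 mm below the axis; low pads carry the cell's ends, the middle 30 mm are free for fingers
- bay1_contact (a point): bay 1 (charger's y = 30 mm): point on its fixed rear contact that the raised contact of a seated cell touches, 42 mm above the bench, at the height of a seated cell's axis; the cell's centre then lies 35 mm in front. Axes as the charger. The contact's wall is 7 mm thick, its top 4 mm above the axis. Bay floor 20 mm below the axis; low pads carry the cell's ends, the middle 30 mm are free for fingers
- bay2_contact (a point): bay 2 (charger's y = -30 mm): point on its fixed rear contact that the raised contact of a seated cell touches, 42 mm above the bench, at the height of a seated cell's axis; the cell's centre then lies 35 mm in front. Axes as the charger. The contact's wall is 7 mm thick, its top 4 mm above the axis. Bay floor 20 mm below the axis; low pads carry the cell's ends, the middle 30 mm are free for fingers
- bay3_contact (a point): bay 3 (charger's y = -90 mm): point on its fixed rear contact that the raised contact of a seated cell touches, 42 mm above the bench, at the height of a seated cell's axis; the cell's centre then lies 35 mm in front. Axes as the charger. The contact's wall is 7 mm thick, its top 4 mm above the axis. Bay floor 20 mm below the axis; low pads carry the cell's ends, the middle 30 mm are free for fingers
- bay0_spring (a point): bay 0 (the other bays have the same): middle of the 13 mm steel disc on the coil spring, at axis height; moves with it. Empty, it stands 62 mm in front of the fixed contact, 8 mm less than a cell's length. It gives way along the charger's -x by up to 15 mm (2.7 N at first, 6.3 N with a cell in, 9.5 N at the end). The block behind it, 80 mm from the fixed contact, is 14 mm higher than the axis
- cellA_mid (a point): centre of a round rechargeable cell, 32 mm thick, 70 mm long over all, 145 g, blue sleeve, steel ends; its x axis runs along the cell towards the end with the raised contact. All cells are alike; three or four are there (None if absent), lying in the top drawer, either way round
- cellA_tip (a point): tip of that cell's raised contact (12 mm wide button, 2.5 mm proud, on a white ring), 35 mm from the cell's centre; the other end is flat steel
- cellB_mid (a point): centre of a round rechargeable cell, 32 mm thick, 70 mm long over all, 145 g, blue sleeve, steel ends; its x axis runs along the cell towards the end with the raised contact. All cells are alike; three or four are there (None if absent), lying in the top drawer, either way round
- cellB_tip (a point): tip of that cell's raised contact (12 mm wide button, 2.5 mm proud, on a white ring), 35 mm from the cell's centre; the other end is flat steel
- cellC_mid (a point): centre of a round rechargeable cell, 32 mm thick, 70 mm long over all, 145 g, blue sleeve, steel ends; its x axis runs along the cell towards the end with the raised contact. All cells are alike; three or four are there (None if absent), lying in the top drawer, either way round
- cellC_tip (a point): tip of that cell's raised contact (12 mm wide button, 2.5 mm proud, on a white ring), 35 mm from the cell's centre; the other end is flat steel
- cellD_mid (a point): centre of a round rechargeable cell, 32 mm thick, 70 mm long over all, 145 g, blue sleeve, steel ends; its x axis runs along the cell towards the end with the raised contact. All cells are alike; three or four are there (None if absent), lying in the top drawer, either way round
- cellD_tip (a point): tip of that cell's raised contact (12 mm wide button, 2.5 mm proud, on a white ring), 35 mm from the cell's centre; the other end is flat steel
- hammer: chasing hammer, 240 mm long, lying on the bench, to be left alone; origin at its underside
- jar: amber glass jar with a white cap, 52 mm across, 60 mm high, to be left alone; origin at its underside
- dish: white ceramic dish, 70 mm across, 30 mm high, to be left alone; origin at its underside

How it is judged:
On the way, in this order (a step that is already met when the one before it is completed fails the run):
1. the top drawer has been pulled out to its stop (over 122 of 130 mm) (value of joint drawer above 0.122 m), for 0.1 s.
2. every cell lies fully seated in a bay, raised contact on the fixed contact (((distance between cellA_tip and bay0_contact below 0.005 m and angle between the x axis of cellA_mid and the x axis of charger, either way round below 0.08 rad) or (distance between cellA_tip and bay1_contact below 0.005 m and angle between the x axis of cellA_mid and the x axis of charger, either way round below 0.08 rad) or (distance between cellA_tip and bay2_contact below 0.005 m and angle between the x axis of cellA_mid and the x axis of charger, either way round below 0.08 rad) or (distance between cellA_tip and bay3_contact below 0.005 m and angle between the x axis of cellA_mid and the x axis of charger, either way round below 0.08 rad)) and ((distance between cellB_tip and bay0_contact below 0.005 m and angle between the x axis of cellB_mid and the x axis of charger, either way round below 0.08 rad) or (distance between cellB_tip and bay1_contact below 0.005 m and angle between the x axis of cellB_mid and the x axis of charger, either way round below 0.08 rad) or (distance between cellB_tip and bay2_contact below 0.005 m and angle between the x axis of cellB_mid and the x axis of charger, either way round below 0.08 rad) or (distance between cellB_tip and bay3_contact below 0.005 m and angle between the x axis of cellB_mid and the x axis of charger, either way round below 0.08 rad)) and ((distance between cellC_tip and bay0_contact below 0.005 m and angle between the x axis of cellC_mid and the x axis of charger, either way round below 0.08 rad) or (distance between cellC_tip and bay1_contact below 0.005 m and angle between the x axis of cellC_mid and the x axis of charger, either way round below 0.08 rad) or (distance between cellC_tip and bay2_contact below 0.005 m and angle between the x axis of cellC_mid and the x axis of charger, either way round below 0.08 rad) or (distance between cellC_tip and bay3_contact below 0.005 m and angle between the x axis of cellC_mid and the x axis of charger, either way round below 0.08 rad)) and ((distance between cellD_tip and bay0_contact below 0.005 m and angle between the x axis of cellD_mid and the x axis of charger, either way round below 0.08 rad) or (distance between cellD_tip and bay1_contact below 0.005 m and angle between the x axis of cellD_mid and the x axis of charger, either way round below 0.08 rad) or (distance between cellD_tip and bay2_contact below 0.005 m and angle between the x axis of cellD_mid and the x axis of charger, either way round below 0.08 rad) or (distance between cellD_tip and bay3_contact below 0.005 m and angle between the x axis of cellD_mid and the x axis of charger, either way round below 0.08 rad))), for 0.3 s.
3. the charger's switch has been tipped on (over 0.75 of 0.9 rad) (value of joint switch above 0.75 rad), for 0.1 s.
At the end, for the whole second after the job is handed in: every cell lies in a bay of the charger with its raised contact within 5 mm of the bay's fixed contact and its axis within 0.08 rad of the bay's, the switch is on (over 0.75 rad) and the top drawer is shut (less than 10 mm out) (all of step 2 and value of joint switch above 0.75 rad and value of joint drawer below 0.01 m); the robot touches nothing.
It fails at once if the hammer has been moved more than 30 mm (distance of hammer from where it was at the start of the episode above 0.03 m).
It fails at once if the jar has been moved more than 30 mm (distance of jar from where it was at the start of the episode above 0.03 m).
It fails at once if the dish has been moved more than 30 mm (distance of dish from where it was at the start of the episode above 0.03 m).
Of cellA, cellB, cellC, cellD only 3 to 4 are there at a start; the rules pass over those that are not, and their reading is None.
At some moment in a run one of cellA, cellB, cellC, cellD may be knocked a few centimetres aside while the robot is not near it.
Once in a run the grip may slacken for a moment while it holds something.
It also fails if it takes over 210 s, if anything falls off the work surface, if the arm or the gripper's body presses on something with over 40 N, if the wrist force passes 120 N, or if a joint passes its speed limit or range.

## Working session

There is one attempt and no reset: what is moved stays moved. The work goes in short steps, Python scripts to look and compute and a shell command to move; the robot and the scene stay as the last step left them, time stands still between calls to the robot, and variables do not carry over. Pictures are saved under pics/ and viewed, at most 14 in all, crops included, and the job is handed in when it is done.

```bash
mkdir -p pics
cat > h.py <<'E'
from rig import *
import numpy as np, cv2
from scipy.spatial.transform import Rotation as R
def cam(s): return np.array(s["xyz"]), R.from_rotvec(s["orientation"]).as_matrix() if len(s["orientation"])==3 else R.from_quat(s["orientation"]).as_matrix()
def ray(s,u,v):
    c,M=cam(s); d=M@np.array([(u-s["cx"])/s["fx"],-(v-s["cy"])/s["fy"],-1]); return c,d
def plane(s,u,v,z):
    c,d=ray(s,u,v); return c+d*(z-c[2])/d[2]
def proj(s,p):
    c,M=cam(s); q=M.T@(np.array(p)-c); return np.array([s["cx"]+s["fx"]*q[0]/-q[2], s["cy"]-s["fy"]*q[1]/-q[2]])
E
python3 - <<'E'
from h import *
for n in ["scene","side","wrist"]:
    s=snapshot(n); cv2.imwrite(f"pics/{n}0.png",s["img"]); print(n,{k:np.round(v,3) for k,v in s.items() if k!="img"})
t=sense();print({k:np.round(v,3) for k,v in t.items()})
E
```

```text
scene {'fx': np.float64(404.547), 'fy': np.float64(404.547), 'cx': np.float64(257.335), 'cy': np.float64(190.346), 'xyz': array([1.059, 0.398, 1.125]), 'orientation': array([0.294, 0.607, 2.164])}
side {'fx': np.float64(434.543), 'fy': np.float64(434.543), 'cx': np.float64(254.681), 'cy': np.float64(184.312), 'xyz': array([-0.086,  0.97 ,  1.25 ]), 'orientation': array([ 0.322, -0.992, -2.392])}
wrist {'fx': np.float64(295.346), 'fy': np.float64(295.346), 'cx': np.float64(259.71), 'cy': np.float64(193.238), 'xyz': array([ 0.231, -0.504,  0.384]), 'orientation': array([-0.224,  0.169, -1.271])}
{'time_s': np.float64(0.15), 'joint_pos': array([-1.345,  0.3  ,  1.521, -0.   ,  1.321, -0.067]), 'qd': array([-0.001, -0.001, -0.003,  0.   , -0.   ,  0.001]), 'joint_efforts': array([ 0.0000e+00, -5.3196e+01, -3.5282e+01,  7.1000e-02,  2.4000e-02,
       -0.0000e+00]), 'position': array([ 0.159, -0.527,  0.404]), 'ee_rot': array([-3.107, -0.458,  0.   ]), 'force': array([ 0.192, -0.007, -0.474]), 'moment': array([-0.027,  0.064,  0.029]), 'finger_force': np.float64(0.0), 'opening': np.float64(0.094)}
```

View pics/scene0.png

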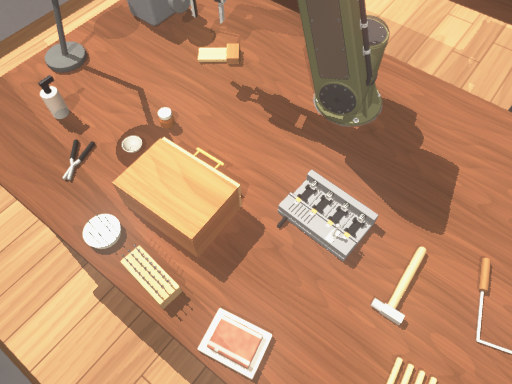

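View pics/side0.png

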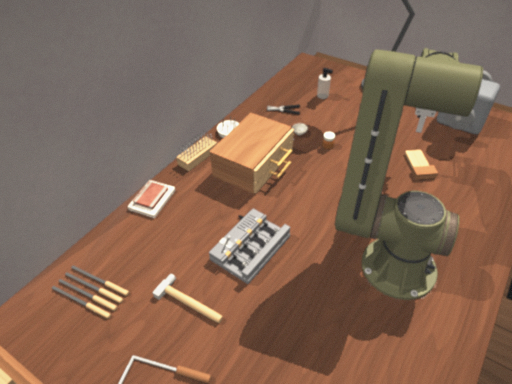

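The scene view shows the cabinet (top corners about (167,141), (239,184), (193,228), (116,183)) with its handle at (209,158). The charger is around (328,215), the jar at (165,115), the dish at (131,145) and the hammer at (400,285). The side view shows the same objects: cabinet (253,150), charger (250,245). I'll zoom in next.

Run:
```python
from h import *
a=cv2.imread("pics/scene0.png");b=cv2.imread("pics/side0.png")
z=lambda i,x,y:cv2.resize(i[y:y+100,x:x+133],(532,400),interpolation=cv2.INTER_CUBIC)
def lab(i,x,y):
    o=z(i,x,y)
    for k in range(0,133,20): cv2.putText(o,str(x+k),(k*4,8),0,.3,(0,255,255)); cv2.line(o,(k*4,8),(k*4,14),(0,255,255))
    for k in range(0,100,20): cv2.putText(o,str(y+k),(0,k*4+4),0,.3,(0,255,255))
    return cv2.resize(o,(400,300))
cv2.imwrite("pics/z1.png",np.vstack([np.hstack([lab(a,113,135),lab(a,260,168)]),np.hstack([lab(b,190,100),lab(b,185,195)])]))
```

```text
(no output)
```

View pics/z1.png

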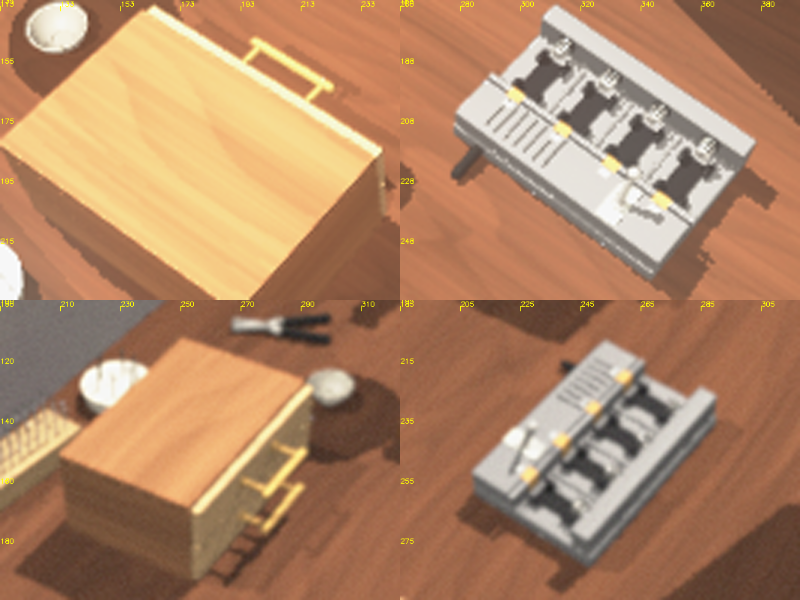

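```bash
cat > m1.py <<'E'
from h import *
s=snapshot("scene");t=snapshot("side")
A=lambda x,y:(113+x/3.008,135+y/3.008)
B=lambda x,y:(260+(x-400)/3.008,168+y/3.008)
C=lambda x,y:(190+x/3.008,100+(y-300)/3.008)
D=lambda x,y:(185+(x-400)/3.008,195+(y-300)/3.008)
P=lambda n,c,px,z:print(n,np.round(plane(c,*px,z),4))
P("handle a",s,A(254,42),.1);P("handle b",s,A(331,88),.1)
P("cabFL",s,A(153,8),.135);P("cabFR",s,A(382,152),.135);P("cabBL",s,A(2,148),.135)
P("side cab FL?",t,C(312,385),.135);P("side FR",t,C(193,515),.135);P("side B",t,C(62,457),.135);P("side B2",t,C(183,338),.135)
P("side handle",t,C(304,452),.1);P("side handle",t,C(268,490),.1)
for p in [(457,112),(658,262)]: P("ch rear .046",s,B(*p),.046)
for p in [(553,8),(755,140)]: P("ch front .056",s,B(*p),.056)
for p in [(516,95),(563,130),(611,163),(661,200)]: P("contact .046",s,B(*p),.046)
for p in [(624,377),(594,408),(562,441),(529,475)]: P("side contact .046",t,D(*p),.046)
for p in [(605,340),(475,475)]: P("side rear .046",t,D(*p),.046)
for p in [(715,392),(587,535)]: P("side front .056",t,D(*p),.056)
P("swtip",s,B(633,180),.08)
P("jar",s,(165,111),.06);P("dish",s,(131,143),.03);P("hammerhead",s,(389,311),.02);P("hammer end",s,(421,251),.02)
E
python3 m1.py
```

```text
handle a [ 0.5642 -0.2297  0.1   ]
handle b [ 0.5595 -0.1275  0.1   ]
cabFL [ 0.6125 -0.3204  0.135 ]
cabFR [ 0.6036 -0.0224  0.135 ]
cabBL [ 0.8239 -0.3141  0.135 ]
side cab FL? [ 0.6011 -0.3269  0.135 ]
side FR [ 0.594  -0.0165  0.135 ]
side B [ 0.8015 -0.0173  0.135 ]
side B2 [ 0.8159 -0.3241  0.135 ]
side handle [ 0.5577 -0.2327  0.1   ]
side handle [ 0.5588 -0.1406  0.1   ]
ch rear .046 [0.5448 0.0784 0.046 ]
ch rear .046 [0.5593 0.3245 0.046 ]
ch front .056 [0.3858 0.0872 0.056 ]
ch front .056 [0.3944 0.3335 0.056 ]
contact .046 [0.4918 0.1144 0.046 ]
contact .046 [0.4963 0.1749 0.046 ]
contact .046 [0.4981 0.233  0.046 ]
contact .046 [0.5023 0.2931 0.046 ]
side contact .046 [0.4871 0.1126 0.046 ]
side contact .046 [0.4906 0.1721 0.046 ]
side contact .046 [0.4944 0.2327 0.046 ]
side contact .046 [0.4981 0.2925 0.046 ]
side rear .046 [0.5398 0.0748 0.046 ]
side rear .046 [0.5495 0.3257 0.046 ]
side front .056 [0.3789 0.0811 0.056 ]
side front .056 [0.3938 0.3284 0.056 ]
swtip [0.5183 0.2645 0.08  ]
jar [ 0.4914 -0.4557  0.06  ]
dish [ 0.6504 -0.469   0.03  ]
hammerhead [0.6141 0.4994 0.02  ]
hammer end [0.4015 0.4897 0.02  ]
```

Both views agree: the cabinet is yawed about +1.6° with its handle near (0.560, −0.177), and the charger is yawed about −3.4°. Next I'll write a planning helper and turn the tool for the handle (closing along x).

```bash
cat > g.py <<'E'
# python3 g.py x y z psi_deg tilt_deg : grasp-point target; prints turn (tool rotvec deg), then shift of TCP (cm) in the NEW tool axes
import sys
from h import *
def Rt(psi,tilt): return R.from_euler('z',psi,degrees=True)*R.from_euler('x',180,degrees=True)*R.from_euler('y',tilt,degrees=True)
def now():
    t=sense(); r=R.from_rotvec(t["ee_rot"]); p=np.array(t["position"]); return t,r,p,p+r.apply([0,0,.18])
if __name__=="__main__":
    x,y,z,psi,ti=map(float,sys.argv[1:6]); t,r,p,gp=now(); n=Rt(psi,ti)
    turn=(r.inv()*n).as_rotvec(degrees=True); tcp=np.array([x,y,z])-n.apply([0,0,.18])
    print("t%.1f"%t["time_s"],"grasp",gp.round(4),"turn",turn.round(2),"shift",(n.inv().apply(tcp-p)*100).round(2),"F",np.round(t["force"],1),"op",round(t["opening"]*1000,1),"j",np.round(t["joint_pos"],2))
E
python3 -m jog '[{"az":-8.3},{"az":-8.3},{"az":-8.3},{"az":-8.3},{"az":-8.3},{"az":-8.3},{"az":-8.3},{"az":-8.4}]' -0.1
python3 -m jog '[{"az":-8.3},{},{},{},{},{},{},{}]'
python3 g.py .56 -.177 .2 91.6 0
```

```text
t0.2 grasp [ 0.1587 -0.5265  0.2244] turn [-2.000e-02 -2.000e-02 -7.482e+01] shift [33.82 41.09  2.44] F [0.4 0.  0.3] op 94.0 j [-1.34  0.3   1.52  0.    1.32 -0.07]$[0]: bad value
$[0]: bad value
```

```bash
python3 -m jog '[{"tx":0,"ty":0,"tz":0,"ax":0,"ay":0,"az":-8.3},{"tx":0,"ty":0,"tz":0,"ax":0,"ay":0,"az":-8.3},{"tx":0,"ty":0,"tz":0,"ax":0,"ay":0,"az":-8.3},{"tx":0,"ty":0,"tz":0,"ax":0,"ay":0,"az":-8.3},{"tx":0,"ty":0,"tz":0,"ax":0,"ay":0,"az":-8.3},{"tx":0,"ty":0,"tz":0,"ax":0,"ay":0,"az":-8.3},{"tx":0,"ty":0,"tz":0,"ax":0,"ay":0,"az":-8.3},{"tx":0,"ty":0,"tz":0,"ax":0,"ay":0,"az":-8.3}]' -0.1
python3 g.py .56 -.177 .2 91.6 0
```

```text
time_s: 1.05
position: [0.1587, -0.5266, 0.4045]
ee_rot: [-2.343, -2.092, -0.0]
force: [0.3, -0.5, -0.4]
opening: 0.0425
finger_force: 0.0
t1.1 grasp [ 0.1587 -0.5265  0.2245] turn [-0.   -0.02 -8.08] shift [33.82 41.09  2.45] F [ 0.3 -0.5 -0.4] op 42.5 j [-1.34  0.3   1.52 -0.    1.32 -1.23]
```

```bash
python3 -m jog '[{"tx":0,"ty":0,"tz":0,"ax":0,"ay":0,"az":-8.1},{"tx":2.8,"ty":3.4,"tz":0,"ax":0,"ay":0,"az":0},{"tx":2.8,"ty":3.4,"tz":0,"ax":0,"ay":0,"az":0},{"tx":2.8,"ty":3.4,"tz":0,"ax":0,"ay":0,"az":0},{"tx":2.8,"ty":3.4,"tz":0,"ax":0,"ay":0,"az":0},{"tx":2.8,"ty":3.4,"tz":0,"ax":0,"ay":0,"az":0},{"tx":2.8,"ty":3.4,"tz":0,"ax":0,"ay":0,"az":0},{"tx":2.8,"ty":3.4,"tz":0,"ax":0,"ay":0,"az":0}]'
python3 -m jog '[{"tx":2.8,"ty":3.4,"tz":0.5,"ax":0,"ay":0,"az":0},{"tx":2.8,"ty":3.4,"tz":0.5,"ax":0,"ay":0,"az":0},{"tx":2.8,"ty":3.4,"tz":0.5,"ax":0,"ay":0,"az":0},{"tx":2.8,"ty":3.4,"tz":0.5,"ax":0,"ay":0,"az":0},{"tx":2.8,"ty":3.4,"tz":0.5,"ax":0,"ay":0,"az":0},{"tx":0,"ty":0,"tz":0,"ax":0,"ay":0,"az":0},{"tx":0,"ty":0,"tz":0,"ax":0,"ay":0,"az":0},{"tx":0,"ty":0,"tz":0,"ax":0,"ay":0,"az":0}]'
python3 g.py .56 -.177 .1 91.6 0
python3 - <<'E'
from h import *
w=snapshot("wrist");cv2.imwrite("pics/w1.png",w["img"]);np.save("w1.npy",{k:v for k,v in w.items()},allow_pickle=True)
for p in [(.56,-.177,.1),(.6,-.17,.135)]:print(proj(w,p))
E
```

```text
time_s: 1.85
position: [0.3934, -0.3239, 0.4047]
ee_rot: [2.197, 2.246, 0.0]
force: [0.5, -0.3, -0.3]
opening: 0.0425
finger_force: 0.0
time_s: 2.65
position: [0.5587, -0.1822, 0.3797]
ee_rot: [2.197, 2.245, -0.0]
force: [0.5, 0.4, 0.3]
opening: 0.0424
finger_force: 0.0
t2.6 grasp [ 0.5587 -0.1822  0.1997] turn [-0.    0.01 -0.36] shift [0.52 0.15 9.97] F [0.5 0.4 0.3] op 42.4 j [-0.38  0.4   1.44 -0.    1.3  -0.4 ]
[261.1447399  194.73404428]
[311.9650504  198.86502933]
```

View pics/w1.png

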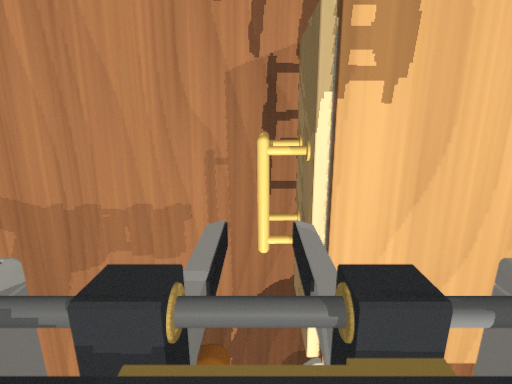

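The wrist view shows the handle bar at column ~263, rows 135–252. It was predicted at (261,195), so the estimate holds to about 1–2 mm. Lowering and gripping.

```bash
python3 -m jog '[{"tx":0.2,"ty":0.1,"tz":0.9,"ax":0,"ay":0,"az":-0.3},{"tx":0.2,"ty":0.1,"tz":1.4,"ax":0,"ay":0,"az":0},{"tx":0,"ty":0,"tz":1.6,"ax":0,"ay":0,"az":0},{"tx":0,"ty":0,"tz":1.6,"ax":0,"ay":0,"az":0},{"tx":0,"ty":0,"tz":1.6,"ax":0,"ay":0,"az":0},{"tx":0,"ty":0,"tz":1.6,"ax":0,"ay":0,"az":0},{"tx":0,"ty":0,"tz":1.0,"ax":0,"ay":0,"az":0},{"tx":0,"ty":0,"tz":0,"ax":0,"ay":0,"az":0}]'
python3 -m jog '[{"tx":0,"ty":0,"tz":0,"ax":0,"ay":0,"az":0},{"tx":0,"ty":0,"tz":0,"ax":0,"ay":0,"az":0},{"tx":0,"ty":0,"tz":0,"ax":0,"ay":0,"az":0},{"tx":0,"ty":0,"tz":0,"ax":0,"ay":0,"az":0},{"tx":0,"ty":0,"tz":0,"ax":0,"ay":0,"az":0},{"tx":0,"ty":0,"tz":0,"ax":0,"ay":0,"az":0},{"tx":0,"ty":0,"tz":0,"ax":0,"ay":0,"az":0},{"tx":0,"ty":0,"tz":0,"ax":0,"ay":0,"az":0}]' -1
python3 g.py .43 -.181 .1 91.6 0
```

```text
time_s: 3.5
position: [0.5607, -0.1775, 0.2807]
ee_rot: [-2.189, -2.25, 0.002]
force: [1.2, -0.1, -0.1]
opening: 0.0421
finger_force: 0.0
time_s: 4.3
position: [0.5611, -0.1775, 0.283]
ee_rot: [2.19, 2.251, 0.0]
force: [-1.2, -0.6, 4.9]
opening: 0.0097
finger_force: 30.0
t4.3 grasp [ 0.5612 -0.1776  0.103 ] turn [ 0.03  0.01 -0.02] shift [  0.02 -13.12   0.3 ] F [-1.2 -0.6  4.9] op 9.7 j [-0.37  0.51  1.53  0.    1.1  -0.4 ]
```

```bash
python3 -m jog '[{"tx":0,"ty":-1.0,"tz":0,"ax":0,"ay":0,"az":0},{"tx":0,"ty":-1.8,"tz":0,"ax":0,"ay":0,"az":0},{"tx":0,"ty":-2.0,"tz":0,"ax":0,"ay":0,"az":0},{"tx":0,"ty":-2.0,"tz":0,"ax":0,"ay":0,"az":0},{"tx":0,"ty":-2.0,"tz":0,"ax":0,"ay":0,"az":0},{"tx":0,"ty":-2.0,"tz":0,"ax":0,"ay":0,"az":0},{"tx":0,"ty":-1.2,"tz":0,"ax":0,"ay":0,"az":0},{"tx":0,"ty":-0.6,"tz":0,"ax":0,"ay":0,"az":0}]'
python3 -m jog '[{"tx":0,"ty":-0.3,"tz":0,"ax":0,"ay":0,"az":0},{"tx":0,"ty":-0.3,"tz":0,"ax":0,"ay":0,"az":0},{"tx":0,"ty":0,"tz":0,"ax":0,"ay":0,"az":0},{"tx":0,"ty":0,"tz":0,"ax":0,"ay":0,"az":0},{"tx":0,"ty":0,"tz":0,"ax":0,"ay":0,"az":0},{"tx":0,"ty":0,"tz":0,"ax":0,"ay":0,"az":0},{"tx":0,"ty":0,"tz":0,"ax":0,"ay":0,"az":0},{"tx":0,"ty":0,"tz":0,"ax":0,"ay":0,"az":0}]'
python3 g.py .43 -.181 .1 91.6 0
```

```text
time_s: 5.1
position: [0.4341, -0.1812, 0.283]
ee_rot: [2.191, 2.251, 0.0]
force: [0.8, -1.9, 2.9]
opening: 0.01
finger_force: 30.0
time_s: 5.9
position: [0.4311, -0.1811, 0.2831]
ee_rot: [2.185, 2.246, 0.008]
force: [32.1, -0.4, -14.0]
opening: 0.01
finger_force: 30.0
t5.9 grasp [ 0.4328 -0.1813  0.1031] turn [ 0.53  0.11 -0.03] shift [ 0.01 -0.11  0.31] F [ 32.1  -0.4 -14. ] op 10.0 j [-0.48  0.26  1.88  0.    0.99 -0.51]
```

```bash
python3 -m jog '[{"tx":0,"ty":0.2,"tz":0,"ax":0,"ay":0,"az":0},{"tx":0,"ty":0,"tz":0,"ax":0,"ay":0,"az":0},{"tx":0,"ty":0,"tz":0,"ax":0,"ay":0,"az":0},{"tx":0,"ty":0,"tz":-2,"ax":0,"ay":0,"az":0},{"tx":0,"ty":0,"tz":-4,"ax":0,"ay":0,"az":0},{"tx":0,"ty":0,"tz":-4,"ax":0,"ay":0,"az":0},{"tx":0,"ty":0,"tz":-4,"ax":0,"ay":0,"az":0},{"tx":0,"ty":0,"tz":-2,"ax":0,"ay":0,"az":0}]' -0.1
python3 -m jog '[{"tx":0,"ty":2,"tz":0,"ax":0,"ay":0,"az":-8.5},{"tx":0,"ty":2,"tz":0,"ax":0,"ay":0,"az":-8.5},{"tx":0,"ty":2,"tz":0,"ax":0,"ay":0,"az":-8.5},{"tx":0,"ty":0,"tz":0,"ax":0,"ay":0,"az":-8.5},{"tx":0,"ty":0,"tz":0,"ax":0,"ay":0,"az":-8.5},{"tx":0,"ty":0,"tz":0,"ax":0,"ay":0,"az":-8.5},{"tx":0,"ty":0,"tz":0,"ax":0,"ay":0,"az":-8.5},{"tx":0,"ty":0,"tz":0,"ax":0,"ay":0,"az":-8.5}]' 0
python3 g.py .535 -.177 .25 181.6 0
python3 - <<'E'
from h import *
w=snapshot("wrist");s=snapshot("scene");cv2.imwrite("pics/w2.png",w["img"]);cv2.imwrite("pics/s2.png",s["img"]);
c=cv2.resize(s["img"][110:260,100:300],(512,384),interpolation=cv2.INTER_CUBIC)
cv2.imwrite("pics/z2.png",cv2.resize(np.hstack([w["img"],c]),(800,300)))
E
```

```text
time_s: 6.7
position: [0.4308, -0.181, 0.4458]
ee_rot: [2.189, 2.249, 0.001]
force: [-0.1, 0.2, -1.4]
opening: 0.0421
finger_force: 0.0
time_s: 7.5
position: [0.4896, -0.1707, 0.4423]
ee_rot: [-0.548, -3.092, -0.0]
force: [0.0, 0.3, -0.8]
opening: 0.0471
finger_force: 0.0
t7.5 grasp [ 0.4894 -0.1706  0.2623] turn [ 1.000e-02 -6.000e-02 -2.168e+01] shift [-4.52 -0.76  1.23] F [ 0.   0.3 -0.8] op 47.1 j [-0.41  0.2   1.56 -0.    1.39 -1.63]
```

View pics/z2.png

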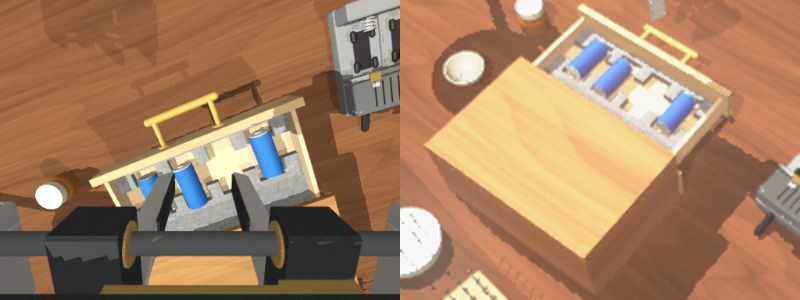

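Three cells are present: in the wrist half at about (150,185), (190,187) and (267,153), with the empty pocket third from the right cabinet side. I'll move for an unobstructed close view to see which way round they lie.

```bash
python3 -m jog '[{"tx":0,"ty":0,"tz":0,"ax":0,"ay":0,"az":-7.3},{"tx":0,"ty":0,"tz":0,"ax":0,"ay":0,"az":-7.2},{"tx":0,"ty":0,"tz":0,"ax":0,"ay":0,"az":-7.2},{"tx":-3,"ty":0,"tz":0,"ax":0,"ay":0,"az":0},{"tx":-3,"ty":0,"tz":0,"ax":0,"ay":0,"az":0},{"tx":-3,"ty":0,"tz":0,"ax":0,"ay":0,"az":0},{"tx":0,"ty":0,"tz":0,"ax":0,"ay":0,"az":0},{"tx":0,"ty":0,"tz":0,"ax":0,"ay":0,"az":0}]'
python3 g.py .535 -.177 .25 181.6 0
python3 - <<'E'
from h import *
w=snapshot("wrist")
hsv=cv2.cvtColor(w["img"],cv2.COLOR_BGR2HSV); m=cv2.inRange(hsv,(100,120,60),(125,255,255))
cs,_=cv2.findContours(m,cv2.RETR_EXTERNAL,cv2.CHAIN_APPROX_NONE)
for c in cs:
    if cv2.contourArea(c)<200: continue
    (u,v),(a,b),th=cv2.minAreaRect(c); p=plane(w,u,v,.112)   # blue seen from above: top line
    q=plane(w,u,v,.096)
    print("px",round(u,1),round(v,1),"box",round(a,1),round(b,1),round(th,1),"at .096",q.round(4),"at .112",p.round(4))
cv2.imwrite("pics/w3.png",cv2.resize(w["img"][60:300,100:420],(800,600),interpolation=cv2.INTER_CUBIC))
E
```

```text
time_s: 8.4
position: [0.5798, -0.1687, 0.4419]
ee_rot: [0.03, -3.14, -0.001]
force: [-0.2, 0.2, 1.1]
opening: 0.0471
finger_force: 0.0
t8.4 grasp [ 0.5795 -0.1686  0.2619] turn [ 0.03 -0.08 -0.5 ] shift [ 4.5  -0.71  1.19] F [-0.2  0.2  1.1] op 47.1 j [-0.34  0.4   1.3  -0.    1.44 -1.93]
px 220.7 152.8 box 61.1 28.8 87.1 at .096 [ 0.5462 -0.2111  0.096 ] at .112 [ 0.5442 -0.209   0.112 ]
px 168.4 147.4 box 62.2 30.7 87.3 at .096 [ 0.5414 -0.2683  0.096 ] at .112 [ 0.5396 -0.2634  0.112 ]
px 332.9 145.4 box 29.2 61.6 1.3 at .096 [ 0.5359 -0.0879  0.096 ] at .112 [ 0.5344 -0.0919  0.112 ]
```

View pics/w3.png

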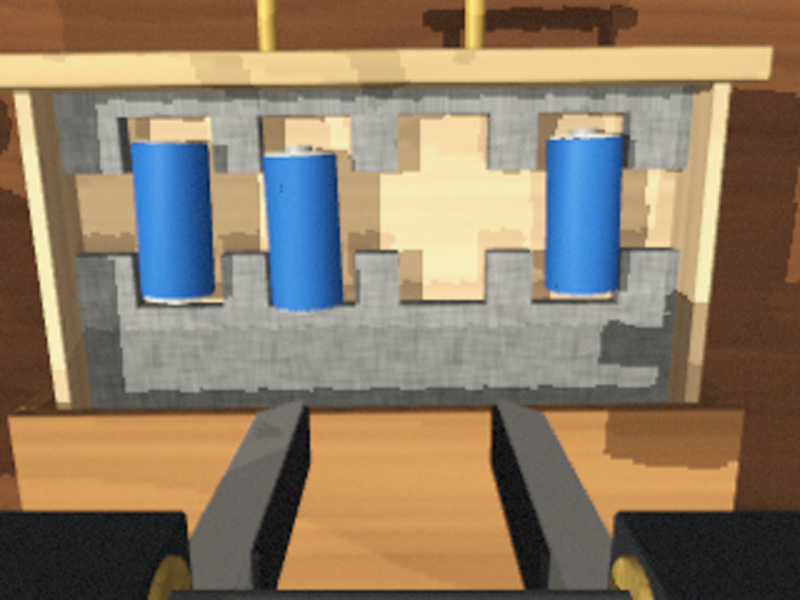

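Image up is the robot side. Cells at crop (300,230) and (585,215) seem to have the button at the top (robot side), while the left one (175,220) seems to have it at the bottom (rear). I'll confirm with a sharper zoom.

Run:
```python
from h import *
w=snapshot("wrist")["img"];s=snapshot("scene")["img"]
z=lambda i,x,y,W,H:cv2.resize(i[y:y+H,x:x+W],(266,300),interpolation=cv2.INTER_NEAREST)
a=np.hstack([z(w,140,105,71,80),z(w,190,105,71,80),z(w,300,105,71,80)])
b=cv2.resize(s[120:180,175:281],(530,300),interpolation=cv2.INTER_CUBIC);b=np.hstack([b,np.zeros((300,798-530,3),np.uint8)])
cv2.imwrite("pics/z3.png",np.vstack([a,b]))
```

```text
(no output)
```

View pics/z3.png

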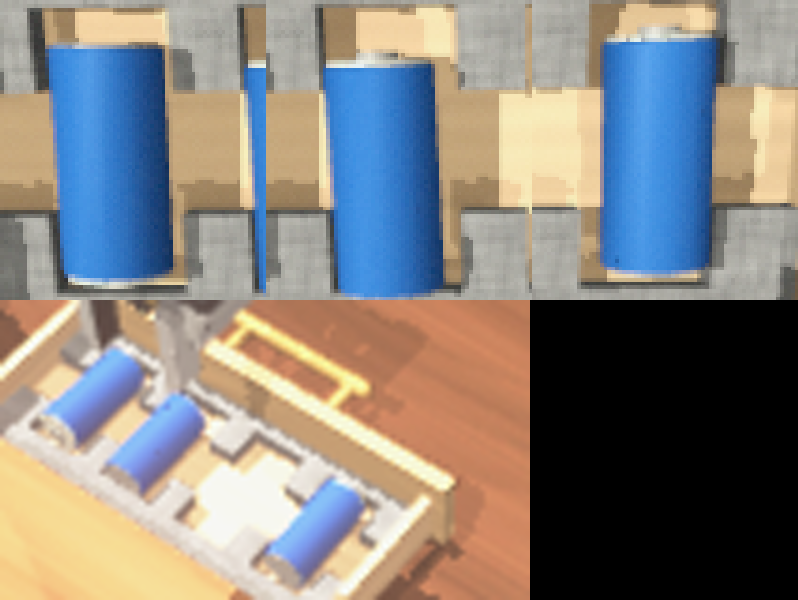

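Confirmed: the cell at y≈−0.267 has its tip to the rear, and the cells at −0.211 and −0.088 have theirs to the front. I'll measure the channel and grasp the first (rear-facing) cell at ψ=181.6.

```bash
python3 - <<'E'
from h import *
w=snapshot("wrist")
print(plane(w,265,128.5,.093),plane(w,265,160,.093))
E
python3 g.py .540 -.267 .19 181.6 0
```

```text
[ 0.51915428 -0.16309856  0.093     ] [ 0.55374545 -0.16225571  0.093     ]
t8.6 grasp [ 0.5791 -0.1688  0.2631] turn [-0.01  0.02 -0.41] shift [ 4.18 -9.71  7.31] F [-0.2 -0.3 -0.4] op 47.0 j [-0.34  0.4   1.3  -0.    1.44 -1.94]
```

```bash
python3 -m jog '[{"tx":1.0,"ty":-2.0,"tz":0.5,"ax":0,"ay":0,"az":-0.4},{"tx":1.1,"ty":-2.5,"tz":1.5,"ax":0,"ay":0,"az":0},{"tx":1.1,"ty":-2.6,"tz":2,"ax":0,"ay":0,"az":0},{"tx":1,"ty":-2.6,"tz":2,"ax":0,"ay":0,"az":0},{"tx":0,"ty":0,"tz":1.3,"ax":0,"ay":0,"az":0},{"tx":0,"ty":0,"tz":0,"ax":0,"ay":0,"az":0},{"tx":0,"ty":0,"tz":0,"ax":0,"ay":0,"az":0},{"tx":0,"ty":0,"tz":0,"ax":0,"ay":0,"az":0}]' -0.1
python3 g.py .540 -.267 .102 181.6 0
python3 - <<'E'
from h import *
w=snapshot("wrist")
hsv=cv2.cvtColor(w["img"],cv2.COLOR_BGR2HSV); m=cv2.inRange(hsv,(100,120,60),(125,255,255))
cs,_=cv2.findContours(m,cv2.RETR_EXTERNAL,cv2.CHAIN_APPROX_NONE)
for c in cs:
    if cv2.contourArea(c)<200: continue
    x,y,W,H=cv2.boundingRect(c); print(x,y,W,H,plane(w,x+W/2,y+H/2,.098).round(4), "ends",plane(w,x+W/2,y,.112)[:2].round(4),plane(w,x+W/2,y+H,.112)[:2].round(4))
cv2.imwrite("pics/w4.png",w["img"])
E
```

```text
time_s: 9.4
position: [0.5408, -0.266, 0.3709]
ee_rot: [-0.047, 3.14, -0.001]
force: [0.8, 0.2, 0.0]
opening: 0.0423
finger_force: 0.0
t9.4 grasp [ 0.5411 -0.2662  0.1909] turn [-0.05  0.09  0.12] shift [ 0.08 -0.1   8.89] F [0.8 0.2 0. ] op 42.3 j [-0.52  0.44  1.4   0.    1.29 -2.12]
303 172 37 75 [ 0.5476 -0.2093  0.098 ] ends [ 0.5108 -0.2152] [ 0.5778 -0.2096]
240 166 36 75 [ 0.5437 -0.2666  0.098 ] ends [ 0.5073 -0.2675] [ 0.5737 -0.2657]
433 165 52 76 [ 0.5379 -0.0869  0.098 ] ends [ 0.5017 -0.1034] [ 0.5685 -0.0897]
```

```bash
python3 -m jog '[{"tx":0,"ty":0,"tz":1.4,"ax":0,"ay":0,"az":0},{"tx":0,"ty":0,"tz":1.5,"ax":0,"ay":0,"az":0},{"tx":0,"ty":0,"tz":1.5,"ax":0,"ay":0,"az":0},{"tx":0,"ty":0,"tz":1.5,"ax":0,"ay":0,"az":0},{"tx":0,"ty":0,"tz":1.5,"ax":0,"ay":0,"az":0},{"tx":0,"ty":0,"tz":1.0,"ax":0,"ay":0,"az":0},{"tx":0,"ty":0,"tz":0.5,"ax":0,"ay":0,"az":0},{"tx":0,"ty":0,"tz":0,"ax":0,"ay":0,"az":0}]'
python3 -m jog '[{"tx":0,"ty":0,"tz":0,"ax":0,"ay":0,"az":0},{"tx":0,"ty":0,"tz":0,"ax":0,"ay":0,"az":0},{"tx":0,"ty":0,"tz":0,"ax":0,"ay":0,"az":0},{"tx":0,"ty":0,"tz":0,"ax":0,"ay":0,"az":0},{"tx":0,"ty":0,"tz":-0.5,"ax":0,"ay":0,"az":0},{"tx":0,"ty":0,"tz":-2,"ax":0,"ay":0,"az":0},{"tx":0,"ty":0,"tz":-4,"ax":0,"ay":0,"az":0},{"tx":0,"ty":0,"tz":-4,"ax":0,"ay":0,"az":0}]' -1
python3 g.py .46 .11 .2 176.6 0
python3 - <<'E'
from h import *
w=snapshot("wrist");cv2.imwrite("pics/w5.png",w["img"])
hsv=cv2.cvtColor(w["img"],cv2.COLOR_BGR2HSV); m=cv2.inRange(hsv,(100,120,60),(125,255,255))
cs,_=cv2.findContours(m,cv2.RETR_EXTERNAL,cv2.CHAIN_APPROX_NONE)
for c in cs:
    if cv2.contourArea(c)>200: print(cv2.boundingRect(c))
E
```

```text
time_s: 10.25
position: [0.5406, -0.2668, 0.2804]
ee_rot: [-0.046, 3.141, 0.0]
force: [-0.2, 0.3, -0.4]
opening: 0.0422
finger_force: 0.0
time_s: 11.05
position: [0.5402, -0.2667, 0.3867]
ee_rot: [0.046, -3.14, -0.001]
force: [-0.4, -0.8, -1.1]
opening: 0.0313
finger_force: 29.9
t11.1 grasp [ 0.54   -0.2666  0.2067] turn [ 0.05 -0.08  5.08] shift [10.24 37.13  0.67] F [-0.4 -0.8 -1.1] op 31.3 j [-0.52  0.43  1.38  0.    1.33 -2.12]
(234, 192, 54, 104)
(301, 171, 34, 70)
(424, 163, 47, 72)
```

```bash
python3 -m jog '[{"tx":0,"ty":0,"tz":-1.2,"ax":0,"ay":0,"az":5.1},{"tx":0,"ty":4.2,"tz":0,"ax":0,"ay":0,"az":0},{"tx":0,"ty":4.6,"tz":0,"ax":0,"ay":0,"az":0},{"tx":0,"ty":4.6,"tz":0,"ax":0,"ay":0,"az":0},{"tx":0,"ty":4.6,"tz":0,"ax":0,"ay":0,"az":0},{"tx":0,"ty":4.6,"tz":0,"ax":0,"ay":0,"az":0},{"tx":0.8,"ty":4.6,"tz":0,"ax":0,"ay":0,"az":0},{"tx":0.8,"ty":4.6,"tz":0,"ax":0,"ay":0,"az":0}]'
python3 -m jog '[{"tx":1,"ty":4.6,"tz":0,"ax":0,"ay":0,"az":0},{"tx":1,"ty":4.6,"tz":0,"ax":0,"ay":0,"az":0},{"tx":1,"ty":4.6,"tz":0,"ax":0,"ay":0,"az":0},{"tx":0,"ty":1,"tz":0,"ax":0,"ay":0,"az":0},{"tx":0,"ty":0,"tz":0,"ax":0,"ay":0,"az":0},{"tx":0,"ty":0,"tz":0,"ax":0,"ay":0,"az":0},{"tx":0,"ty":0,"tz":0,"ax":0,"ay":0,"az":0},{"tx":0,"ty":0,"tz":0,"ax":0,"ay":0,"az":0}]'
python3 g.py .4545 .1155 .1 176.6 0
python3 - <<'E'
from h import *
w=snapshot("wrist");cv2.imwrite("pics/w6.png",cv2.resize(w["img"],(800,600),interpolation=cv2.INTER_CUBIC));cv2.imwrite("pics/w6r.png",w["img"])
E
```

```text
time_s: 11.9
position: [0.5429, 0.0534, 0.3977]
ee_rot: [0.094, 3.14, 0.0]
force: [0.4, 0.5, -1.4]
opening: 0.0312
finger_force: 29.9
time_s: 12.7
position: [0.5227, 0.1999, 0.3977]
ee_rot: [0.097, 3.14, -0.0]
force: [-0.4, -0.4, -0.7]
opening: 0.0312
finger_force: 29.9
t12.7 grasp [0.5227 0.1999 0.2177] turn [-0.    0.   -0.12] shift [ 6.3  -8.83 11.77] F [-0.4 -0.4 -0.7] op 31.2 j [ 0.3   0.33  1.5  -0.    1.31 -1.21]
```

View pics/w6.png

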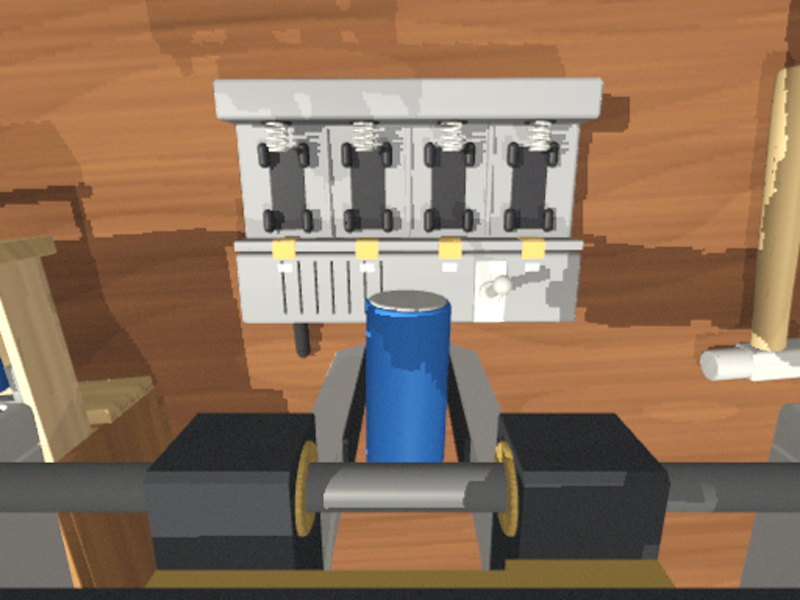

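Clear view of the held cell, flat steel end toward the robot. The contacts are at columns 284, 367, 450, 533 with the wall front edge at row ~240, and the block edge is at row ~120. Next I'll turn these into positions and check them against the 80 mm and 60 mm given.

Run:
```python
from h import *
w=snapshot("wrist"); k=1.5625
P=lambda x,y,z:plane(w,x/k,y/k,z)[:2].round(4)
for x in (284,367,450,533): print("wall front",P(x,239.5,.046),"patch end",P(x,259,.046))
print("block rear top",P(240,121,.056),P(580,121,.056)); print("block front top",P(216,80,.056),P(600,80,.056))
print("rear edge",P(243,321,.046),P(576,321,.046))
print("spring disc rear edge",[P(x,152,.044) for x in (279,366,453,540)],[P(x,124,.046) for x in (279,540)])
print("toggle tip",P(502,286,.088))
for z in (.2177,.2137):print("held flat end centre",P(408,301,z))
i=cv2.imread("pics/w6r.png"); print(i[140:175,158].tolist()); print(i[140:175,182].tolist())
```

```text
wall front [0.4847 0.1159] patch end [0.4988 0.114 ]
wall front [0.4884 0.1754] patch end [0.5025 0.1742]
wall front [0.4921 0.2349] patch end [0.5063 0.2344]
wall front [0.4958 0.2945] patch end [0.51   0.2946]
block rear top [0.4049 0.0999] [0.4187 0.3218]
block front top [0.3796 0.0884] [0.3948 0.3337]
rear edge [0.5437 0.0771] [0.5593 0.3273]
spring disc rear edge [array([0.4249, 0.1197]), array([0.4286, 0.1796]), array([0.4323, 0.2394]), array([0.436 , 0.2993])] [array([0.4071, 0.1226]), array([0.418 , 0.2985])]
toggle tip [0.5186 0.2636]
held flat end centre [0.4905 0.204 ]
held flat end centre [0.4916 0.2039]
[[195, 201, 203], [198, 203, 204], [196, 201, 202], [195, 201, 202], [196, 203, 204], [197, 202, 204], [197, 204, 205], [197, 203, 204], [192, 198, 201], [191, 198, 199], [190, 196, 197], [178, 184, 186], [131, 133, 136], [88, 92, 90], [133, 140, 141], [200, 206, 208], [219, 225, 226], [215, 221, 223], [214, 219, 220], [210, 216, 217], [191, 196, 197], [91, 94, 92], [119, 122, 122], [171, 175, 176], [199, 205, 206], [217, 223, 225], [220, 225, 226], [218, 223, 226], [217, 224, 225], [217, 224, 225], [218, 225, 225], [217, 224, 224], [216, 223, 225], [216, 223, 223], [214, 221, 223]]
[[85, 85, 87], [77, 80, 80], [81, 80, 84], [86, 88, 86], [87, 90, 90], [87, 86, 90], [109, 112, 110], [160, 165, 166], [196, 201, 202], [193, 198, 200], [184, 188, 192], [130, 139, 144], [73, 120, 140], [76, 148, 181], [135, 207, 238], [169, 234, 255], [142, 246, 255], [140, 245, 255], [139, 245, 255], [142, 245, 255], [141, 245, 255], [141, 245, 255], [139, 246, 255], [138, 244, 255], [136, 242, 255], [171, 239, 255], [215, 221, 222], [211, 218, 219], [221, 228, 229], [247, 255, 255], [255, 255, 255], [255, 255, 255], [255, 255, 255], [252, 255, 255], [216, 223, 223]]
```

Geometry checks out: block to contact 80 mm, bay spacing 60 mm, yaw −3.56°. Next is a bay planner based on the flat end's position in bay coordinates. The cell goes in with its flat end low and about 18° of tilt, presses on the spring, and then levels.

```bash
cat > b.py <<'E'
# python3 b.py bay flat_u_mm flat_h_mm tilt_deg [cell_ahead_mm] [axis_below_mm]: flat-end centre target rel. contact (u along bay x, h above axis)
import sys
from g import *
yaw=-3.56; C={3:(.4855,.1145),2:(.4892,.1742),1:(.4929,.2340),0:(.4966,.2937)}
def main(b,u,h,ti,off=1.1,ax=4.4):
    th=np.radians(ti); a=np.array([np.cos(th),np.sin(th)]); zt=np.array([np.sin(th),-np.cos(th)])
    g=(np.array([u,h])+35*a-off*a-ax*zt)/1000
    X=np.array([np.cos(np.radians(yaw)),np.sin(np.radians(yaw))]); p=np.array(C[int(b)])+g[0]*X
    t,r,tcp,gp=now(); n=Rt(180+yaw,-ti); P=np.r_[p,.042+g[1]]
    # current flat end in bay coordinates
    ra=r.apply([-1,0,0]); fl=gp+r.apply([0,0,ax/1000])+ra*(off-35)/1000; d=fl[:2]-np.array(C[int(b)])
    print("t%.2f"%t["time_s"],"now flat u %.1f y %.1f h %.1f tilt %.1f"%(d@X*1000,(d@[-X[1],X[0]])*1000,(fl[2]-.042)*1000,np.degrees(np.arcsin(ra[2]))),"F",np.round(t["force"],1),"op",round(t["opening"]*1000,1))
    print("turn",(r.inv()*n).as_rotvec(degrees=True).round(2),"shift(new axes) cm",(n.inv().apply(P-n.apply([0,0,.18])-tcp)*100).round(2),"shift(old axes)",(r.inv().apply(P-n.apply([0,0,.18])-tcp)*100).round(2))
main(*map(float,sys.argv[1:]))
E
python3 b.py 3 -56 44 18
```

```text
t12.80 now flat u -2.2 y 87.9 h 171.3 tilt 0.0 F [-0.2  0.3 -1.9] op 31.2
turn [ 1.000e-02 -1.799e+01  7.000e-02] shift(new axes) cm [14.58 -8.79  8.5 ] shift(old axes) [11.25 -8.78 12.59]
```

```bash
python3 -m jog '[{"tx":0,"ty":0,"tz":0,"ax":0,"ay":-6,"az":0},{"tx":0,"ty":0,"tz":0,"ax":0,"ay":-6,"az":0},{"tx":0,"ty":0,"tz":0,"ax":0,"ay":-6,"az":0},{"tx":2.9,"ty":-1.7,"tz":1.7,"ax":0,"ay":0,"az":0},{"tx":2.9,"ty":-1.8,"tz":1.7,"ax":0,"ay":0,"az":0},{"tx":2.9,"ty":-1.8,"tz":1.7,"ax":0,"ay":0,"az":0},{"tx":2.9,"ty":-1.8,"tz":1.7,"ax":0,"ay":0,"az":0},{"tx":2.9,"ty":-1.7,"tz":1.7,"ax":0,"ay":0,"az":0}]'
python3 -m jog '[{"tx":0,"ty":0,"tz":0,"ax":0,"ay":0,"az":0},{"tx":0,"ty":0,"tz":0,"ax":0,"ay":0,"az":0},{"tx":0,"ty":0,"tz":0,"ax":0,"ay":0,"az":0},{"tx":0,"ty":0,"tz":0,"ax":0,"ay":0,"az":0},{"tx":0,"ty":0,"tz":0,"ax":0,"ay":0,"az":0},{"tx":0,"ty":0,"tz":0,"ax":0,"ay":0,"az":0},{"tx":0,"ty":0,"tz":0,"ax":0,"ay":0,"az":0},{"tx":0,"ty":0,"tz":0,"ax":0,"ay":0,"az":0}]'
python3 b.py 3 -56 4 18
python3 - <<'E'
from h import *
w=snapshot("wrist");s=snapshot("side");
z=cv2.resize(s["img"][180:300,180:340],(512,384),interpolation=cv2.INTER_CUBIC)
cv2.imwrite("pics/w7.png",cv2.resize(np.hstack([w["img"],z]),(800,300)))
E
```

```text
time_s: 13.6
position: [0.4045, 0.119, 0.2713]
ee_rot: [0.085, 2.826, -0.013]
force: [0.5, 0.9, -1.3]
opening: 0.0313
finger_force: 30.0
time_s: 14.4
position: [0.4057, 0.12, 0.272]
ee_rot: [0.084, 2.826, -0.013]
force: [1.0, -0.1, -1.9]
opening: 0.0311
finger_force: 30.0
t14.40 now flat u -55.2 y 0.6 h 44.2 tilt 18.0 F [ 1.  -0.1 -1.9] op 31.1
turn [0.05 0.   0.13] shift(new axes) cm [ 1.31 -0.05  3.8 ] shift(old axes) [ 1.32 -0.05  3.8 ]
```

View pics/w7.png

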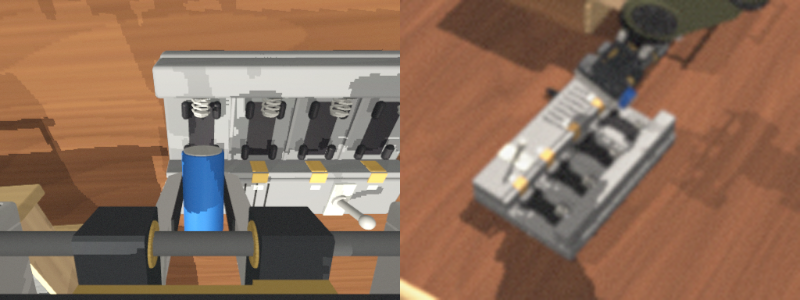

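The cell at column ~203 lines up with bay 3's spring at column ~202, tilted as planned. Descending, then pressing toward the spring.

```bash
python3 -m jog '[{"tx":0.25,"ty":0,"tz":0.7,"ax":0,"ay":0,"az":0},{"tx":0.25,"ty":0,"tz":0.8,"ax":0,"ay":0,"az":0},{"tx":0.25,"ty":0,"tz":0.8,"ax":0,"ay":0,"az":0},{"tx":0.25,"ty":0,"tz":0.7,"ax":0,"ay":0,"az":0},{"tx":0.3,"ty":0,"tz":0.8,"ax":0,"ay":0,"az":0},{"tx":0,"ty":0,"tz":0,"ax":0,"ay":0,"az":0},{"tx":0,"ty":0,"tz":0,"ax":0,"ay":0,"az":0},{"tx":0,"ty":0,"tz":0,"ax":0,"ay":0,"az":0}]'
python3 b.py 3 -62 4 18
python3 -m jog '[{"tx":0.19,"ty":0,"tz":-0.06,"ax":0,"ay":0,"az":0},{"tx":0.19,"ty":0,"tz":-0.06,"ax":0,"ay":0,"az":0},{"tx":0,"ty":0,"tz":0,"ax":0,"ay":0,"az":0},{"tx":0,"ty":0,"tz":0,"ax":0,"ay":0,"az":0},{"tx":0,"ty":0,"tz":0,"ax":0,"ay":0,"az":0},{"tx":0,"ty":0,"tz":0,"ax":0,"ay":0,"az":0},{"tx":0,"ty":0,"tz":0,"ax":0,"ay":0,"az":0},{"tx":0,"ty":0,"tz":0,"ax":0,"ay":0,"az":0}]'
python3 b.py 3 -62 4 18
python3 -m jog '[{"tx":0.19,"ty":0,"tz":-0.06,"ax":0,"ay":0,"az":0},{"tx":0.19,"ty":0,"tz":-0.06,"ax":0,"ay":0,"az":0},{"tx":0,"ty":0,"tz":0,"ax":0,"ay":0,"az":0},{"tx":0,"ty":0,"tz":0,"ax":0,"ay":0,"az":0},{"tx":0,"ty":0,"tz":0,"ax":0,"ay":0,"az":0},{"tx":0,"ty":0,"tz":0,"ax":0,"ay":0,"az":0},{"tx":0,"ty":0,"tz":0,"ax":0,"ay":0,"az":0},{"tx":0,"ty":0,"tz":0,"ax":0,"ay":0,"az":0}]'
python3 b.py 3 -73 4 18
```

```text
time_s: 15.3
position: [0.4051, 0.12, 0.232]
ee_rot: [0.084, 2.826, -0.013]
force: [1.0, 0.3, -1.5]
opening: 0.0309
finger_force: 30.0
t15.30 now flat u -55.8 y 0.6 h 4.2 tilt 18.0 F [ 1.   0.3 -1.5] op 30.9
turn [0.05 0.02 0.13] shift(new axes) cm [ 0.59 -0.05 -0.17] shift(old axes) [ 0.59 -0.05 -0.17]
time_s: 16.1
position: [0.4011, 0.1202, 0.2318]
ee_rot: [0.085, 2.826, -0.013]
force: [-0.2, -0.3, -1.7]
opening: 0.0311
finger_force: 30.0
t16.10 now flat u -59.9 y 0.5 h 4.0 tilt 18.0 F [-0.2 -0.3 -1.7] op 31.1
turn [ 0.04 -0.    0.13] shift(new axes) cm [ 0.2  -0.04 -0.07] shift(old axes) [ 0.2  -0.04 -0.07]
time_s: 16.9
position: [0.3972, 0.1205, 0.2318]
ee_rot: [0.084, 2.826, -0.013]
force: [3.1, -0.6, -0.9]
opening: 0.0315
finger_force: 30.0
t16.90 now flat u -63.7 y 0.5 h 4.0 tilt 18.0 F [ 3.1 -0.6 -0.9] op 31.5
turn [0.05 0.01 0.13] shift(new axes) cm [ 0.87 -0.05 -0.29] shift(old axes) [ 0.87 -0.04 -0.29]
```

Spring contact appears at the expected −62 mm. Compressing to −73 mm.

```bash
python3 -m jog '[{"tx":0.22,"ty":0,"tz":-0.07,"ax":0,"ay":0,"az":0},{"tx":0.22,"ty":0,"tz":-0.07,"ax":0,"ay":0,"az":0},{"tx":0.22,"ty":0,"tz":-0.07,"ax":0,"ay":0,"az":0},{"tx":0.22,"ty":0,"tz":-0.07,"ax":0,"ay":0,"az":0},{"tx":0,"ty":0,"tz":0,"ax":0,"ay":0,"az":0},{"tx":0,"ty":0,"tz":0,"ax":0,"ay":0,"az":0},{"tx":0,"ty":0,"tz":0,"ax":0,"ay":0,"az":0},{"tx":0,"ty":0,"tz":0,"ax":0,"ay":0,"az":0}]'
python3 b.py 3 -73 2.5 12
python3 b.py 3 -73 0.5 6
python3 b.py 3 -73 0.5 0
```

```text
time_s: 17.7
position: [0.388, 0.121, 0.232]
ee_rot: [0.084, 2.825, -0.013]
force: [6.6, -0.9, -0.7]
opening: 0.0311
finger_force: 30.0
t17.70 now flat u -72.7 y 0.6 h 4.2 tilt 18.1 F [ 6.6 -0.9 -0.7] op 31.1
turn [0.05 6.08 0.13] shift(new axes) cm [-1.91 -0.04  0.41] shift(old axes) [-1.85 -0.05  0.61]
t17.70 now flat u -72.7 y 0.6 h 4.2 tilt 18.1 F [ 6.6 -0.9 -0.7] op 31.1
turn [ 0.05 12.08  0.14] shift(new axes) cm [-3.87 -0.04  0.66] shift(old axes) [-3.64 -0.05  1.46]
t17.70 now flat u -72.7 y 0.6 h 4.2 tilt 18.1 F [ 6.6 -0.9 -0.7] op 31.1
turn [ 0.04 18.08  0.14] shift(new axes) cm [-5.86 -0.04  0.51] shift(old axes) [-5.41 -0.06  2.3 ]
```

```bash
python3 -m jog '[{"tx":-0.48,"ty":0,"tz":0.13,"ax":0,"ay":1.5,"az":0},{"tx":-0.48,"ty":0,"tz":0.13,"ax":0,"ay":1.5,"az":0},{"tx":-0.48,"ty":0,"tz":0.13,"ax":0,"ay":1.5,"az":0},{"tx":-0.48,"ty":0,"tz":0.13,"ax":0,"ay":1.5,"az":0},{"tx":0,"ty":0,"tz":0,"ax":0,"ay":0,"az":0},{"tx":0,"ty":0,"tz":0,"ax":0,"ay":0,"az":0},{"tx":0,"ty":0,"tz":0,"ax":0,"ay":0,"az":0},{"tx":0,"ty":0,"tz":0,"ax":0,"ay":0,"az":0}]'
python3 b.py 3 -73.5 0.5 6
python3 b.py 3 -73.5 0.5 0
```

```text
time_s: 18.5
position: [0.4081, 0.1199, 0.2326]
ee_rot: [0.087, 2.928, -0.009]
force: [6.3, -1.0, 2.8]
opening: 0.0313
finger_force: 30.0
t18.50 now flat u -72.0 y 0.6 h 3.1 tilt 12.1 F [ 6.3 -1.   2.8] op 31.3
turn [0.05 6.14 0.14] shift(new axes) cm [-1.81 -0.05  0.5 ] shift(old axes) [-1.75 -0.06  0.69]
t18.50 now flat u -72.0 y 0.6 h 3.1 tilt 12.1 F [ 6.3 -1.   2.8] op 31.3
turn [ 0.04 12.14  0.14] shift(new axes) cm [-3.8  -0.05  0.57] shift(old axes) [-3.6  -0.06  1.35]
```

```bash
python3 -m jog '[{"tx":-0.42,"ty":0,"tz":0.15,"ax":0,"ay":1.5,"az":0},{"tx":-0.44,"ty":0,"tz":0.15,"ax":0,"ay":1.5,"az":0},{"tx":-0.44,"ty":0,"tz":0.16,"ax":0,"ay":1.5,"az":0},{"tx":-0.44,"ty":0,"tz":0.16,"ax":0,"ay":1.5,"az":0},{"tx":0,"ty":0,"tz":0,"ax":0,"ay":0,"az":0},{"tx":0,"ty":0,"tz":0,"ax":0,"ay":0,"az":0},{"tx":0,"ty":0,"tz":0,"ax":0,"ay":0,"az":0},{"tx":0,"ty":0,"tz":0,"ax":0,"ay":0,"az":0}]'
python3 b.py 3 -73.5 0.5 0
```

```text
time_s: 19.3
position: [0.4264, 0.1188, 0.2295]
ee_rot: [0.091, 3.032, -0.004]
force: [7.0, -1.1, 2.5]
opening: 0.0313
finger_force: 30.0
t19.30 now flat u -73.1 y 0.7 h 0.5 tilt 6.2 F [ 7.  -1.1  2.5] op 31.3
turn [0.04 6.18 0.14] shift(new axes) cm [-1.97 -0.06  0.26] shift(old axes) [-1.93 -0.07  0.47]
```

```bash
python3 -m jog '[{"tx":-0.48,"ty":0,"tz":0.11,"ax":0,"ay":1.5,"az":0},{"tx":-0.48,"ty":0,"tz":0.1,"ax":0,"ay":1.5,"az":0},{"tx":-0.49,"ty":0,"tz":0.1,"ax":0,"ay":1.5,"az":0},{"tx":-0.49,"ty":0,"tz":0.1,"ax":0,"ay":1.6,"az":0},{"tx":0,"ty":0,"tz":0,"ax":0,"ay":0,"az":0},{"tx":0,"ty":0,"tz":0,"ax":0,"ay":0,"az":0},{"tx":0,"ty":0,"tz":0,"ax":0,"ay":0,"az":0},{"tx":0,"ty":0,"tz":0,"ax":0,"ay":0,"az":0}]'
python3 b.py 3 -73.5 0.5 0
python3 - <<'E'
from h import *
w=snapshot("wrist");s=snapshot("side");
z=cv2.resize(s["img"][180:300,180:340],(512,384),interpolation=cv2.INTER_CUBIC)
cv2.imwrite("pics/w8.png",cv2.resize(np.hstack([w["img"],z]),(800,300)))
E
```

```text
time_s: 20.1
position: [0.4463, 0.1173, 0.2277]
ee_rot: [0.094, 3.137, -0.0]
force: [6.8, -7.7, 16.6]
opening: 0.0315
finger_force: 30.0
t20.10 now flat u -72.6 y 0.3 h 1.2 tilt 0.2 F [ 6.8 -7.7 16.6] op 31.5
turn [0.   0.18 0.14] shift(new axes) cm [ 0.03 -0.04  0.08] shift(old axes) [ 0.04 -0.04  0.08]
```

View pics/w8.png

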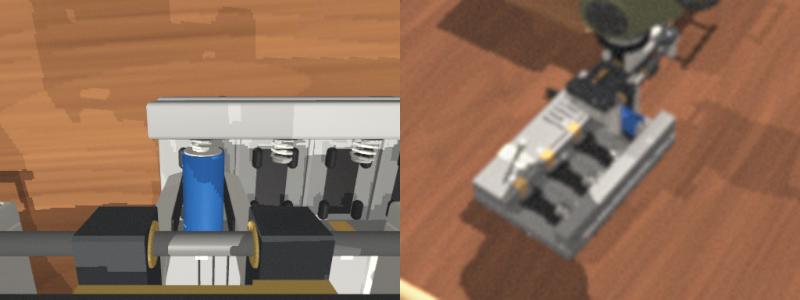

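The cell is level on its pads (16 N of support, slight side load), so I'm releasing it.

```bash
python3 -m jog '[{"tx":0,"ty":-0.05,"tz":-0.05,"ax":0,"ay":0,"az":0},{"tx":0,"ty":0,"tz":0,"ax":0,"ay":0,"az":0},{"tx":0,"ty":0,"tz":0,"ax":0,"ay":0,"az":0},{"tx":0,"ty":0,"tz":0,"ax":0,"ay":0,"az":0},{"tx":0,"ty":0,"tz":0,"ax":0,"ay":0,"az":0},{"tx":0,"ty":0,"tz":0,"ax":0,"ay":0,"az":0},{"tx":0,"ty":0,"tz":0,"ax":0,"ay":0,"az":0},{"tx":0,"ty":0,"tz":0,"ax":0,"ay":0,"az":0}]' -0.1
python3 -m jog '[{"tx":0,"ty":0,"tz":-1,"ax":0,"ay":0,"az":0},{"tx":0,"ty":0,"tz":-2,"ax":0,"ay":0,"az":0},{"tx":0,"ty":0,"tz":-4,"ax":0,"ay":0,"az":0},{"tx":0,"ty":0,"tz":-4,"ax":0,"ay":0,"az":0},{"tx":-1,"ty":0,"tz":-4,"ax":0,"ay":0,"az":0},{"tx":-2,"ty":0,"tz":-2,"ax":0,"ay":0,"az":0},{"tx":-3,"ty":0,"tz":0,"ax":0,"ay":0,"az":0},{"tx":0,"ty":0,"tz":0,"ax":0,"ay":0,"az":0}]'
python3 g.py .543 -.2105 .2 1.6 0
python3 - <<'E'
from h import *
w=snapshot("wrist");cv2.imwrite("pics/w9.png",cv2.resize(w["img"][50:290,100:420],(800,600),interpolation=cv2.INTER_CUBIC))
hsv=cv2.cvtColor(w["img"],cv2.COLOR_BGR2HSV); m=cv2.inRange(hsv,(100,120,60),(125,255,255))
cs,_=cv2.findContours(m,cv2.RETR_EXTERNAL,cv2.CHAIN_APPROX_NONE)
for c in cs:
    if cv2.contourArea(c)<200: continue
    x,y,W,H=cv2.boundingRect(c); print(x,y,W,H,plane(w,x+W/2,y+H/2,.044).round(4), "ends",plane(w,x+W/2,y,.058)[:2].round(4),plane(w,x+W/2,y+H,.058)[:2].round(4),cv2.minAreaRect(c)[2])
E
```

```text
time_s: 21.0
position: [0.4454, 0.1171, 0.2264]
ee_rot: [-0.094, -3.138, -0.0]
force: [0.4, -0.5, -0.6]
opening: 0.0423
finger_force: 0.0
time_s: 21.8
position: [0.5072, 0.1131, 0.3974]
ee_rot: [0.095, 3.14, 0.0]
force: [-0.2, -0.7, -0.3]
opening: 0.0424
finger_force: 0.0
t21.8 grasp [0.5072 0.1132 0.2174] turn [ 0.0000e+00 -2.0000e-02  1.7494e+02] shift [ 2.67 32.45  1.74] F [-0.2 -0.7 -0.3] op 42.4 j [ 0.15  0.24  1.62  0.    1.29 -1.36]
36 199 53 69 [ 0.5573 -0.1283  0.044 ] ends [ 0.5109 -0.1082] [ 0.596  -0.1283] 73.3007583618164
246 99 29 62 [0.4494 0.1188 0.044 ] ends [0.4174 0.1207] [0.4816 0.1168] 90.0
```

View pics/w9.png

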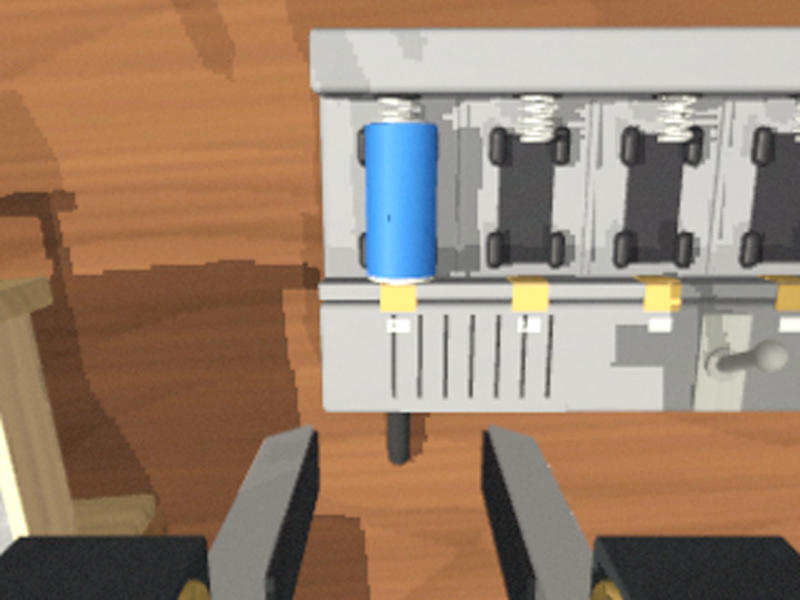

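Bay 3 cell is seated: tip at the gold contact (398,285), spring compressed. Next: turn 175° and go to the middle cell.

```bash
python3 -m jog '[{"tx":0,"ty":0,"tz":0,"ax":0,"ay":0,"az":8.4},{"tx":0,"ty":0,"tz":0,"ax":0,"ay":0,"az":8.4},{"tx":0,"ty":0,"tz":0,"ax":0,"ay":0,"az":8.4},{"tx":0,"ty":0,"tz":0,"ax":0,"ay":0,"az":8.4},{"tx":0,"ty":0,"tz":0,"ax":0,"ay":0,"az":8.4},{"tx":0,"ty":0,"tz":0,"ax":0,"ay":0,"az":8.4},{"tx":0,"ty":0,"tz":0,"ax":0,"ay":0,"az":8.4},{"tx":0,"ty":0,"tz":0,"ax":0,"ay":0,"az":8.4}]' >/dev/null
python3 -m jog '[{"tx":0,"ty":0,"tz":0,"ax":0,"ay":0,"az":8.4},{"tx":0,"ty":0,"tz":0,"ax":0,"ay":0,"az":8.4},{"tx":0,"ty":0,"tz":0,"ax":0,"ay":0,"az":8.4},{"tx":0,"ty":0,"tz":0,"ax":0,"ay":0,"az":8.4},{"tx":0,"ty":0,"tz":0,"ax":0,"ay":0,"az":8.4},{"tx":0,"ty":0,"tz":0,"ax":0,"ay":0,"az":8.4},{"tx":0,"ty":0,"tz":0,"ax":0,"ay":0,"az":8.4},{"tx":0,"ty":0,"tz":0,"ax":0,"ay":0,"az":8.4}]' >/dev/null
python3 -m jog '[{"tx":0,"ty":0,"tz":0,"ax":0,"ay":0,"az":8.1},{"tx":0,"ty":0,"tz":0,"ax":0,"ay":0,"az":8.1},{"tx":0,"ty":0,"tz":0,"ax":0,"ay":0,"az":8.1},{"tx":0,"ty":0,"tz":0,"ax":0,"ay":0,"az":8.1},{"tx":0,"ty":0,"tz":0,"ax":0,"ay":0,"az":8.1},{"tx":0.5,"ty":4,"tz":0,"ax":0,"ay":0,"az":0},{"tx":0.5,"ty":4.6,"tz":0,"ax":0,"ay":0,"az":0},{"tx":0.5,"ty":4.6,"tz":0,"ax":0,"ay":0,"az":0}]' >/dev/null
python3 -m jog '[{"tx":0.5,"ty":4.6,"tz":0,"ax":0,"ay":0,"az":0},{"tx":0.4,"ty":4.6,"tz":0.4,"ax":0,"ay":0,"az":0},{"tx":0,"ty":4.6,"tz":0.5,"ax":0,"ay":0,"az":0},{"tx":0,"ty":4.6,"tz":0.5,"ax":0,"ay":0,"az":0},{"tx":0,"ty":0.9,"tz":0.4,"ax":0,"ay":0,"az":0},{"tx":0,"ty":0,"tz":0,"ax":0,"ay":0,"az":0},{"tx":0,"ty":0,"tz":0,"ax":0,"ay":0,"az":0},{"tx":0,"ty":0,"tz":0,"ax":0,"ay":0,"az":0}]'
cat > cells.py <<'E'
from h import *
import sys
w=snapshot("wrist")
hsv=cv2.cvtColor(w["img"],cv2.COLOR_BGR2HSV); m=cv2.inRange(hsv,(100,120,60),(125,255,255))
cs,_=cv2.findContours(m,cv2.RETR_EXTERNAL,cv2.CHAIN_APPROX_NONE)
for c in cs:
    if cv2.contourArea(c)<200: continue
    x,y,W,H=cv2.boundingRect(c); print(x,y,W,H,"mid",plane(w,x+W/2,y+H/2,.098).round(4), "ends .112",plane(w,x+W/2,y,.112)[:2].round(4),plane(w,x+W/2,y+H,.112)[:2].round(4),cv2.minAreaRect(c)[2])
cv2.imwrite(sys.argv[1],w["img"])
E
python3 cells.py pics/w10.png
python3 g.py .540 -.2105 .1 1.6 0
```

```text
time_s: 25.05
position: [0.5391, -0.2092, 0.3788]
ee_rot: [-3.141, -0.049, 0.002]
force: [-0.9, -0.8, -0.2]
opening: 0.0423
finger_force: 0.0
107 161 46 75 mid [ 0.5355 -0.0887  0.098 ] ends .112 [ 0.5727 -0.0978] [ 0.5044 -0.092 ] 82.47618103027344
246 157 34 73 mid [ 0.544  -0.2108  0.098 ] ends .112 [ 0.5794 -0.2095] [ 0.5139 -0.2117] 90.0
t25.1 grasp [ 0.539  -0.2093  0.1988] turn [0.   0.07 0.18] shift [0.08 0.12 9.88] F [0.1 0.1 0.1] op 42.1 j [-0.43  0.38  1.47 -0.    1.29  1.11]
```

```bash
python3 -m jog '[{"tx":0.4,"ty":0.13,"tz":1.4,"ax":0,"ay":0,"az":0},{"tx":0,"ty":0,"tz":1.7,"ax":0,"ay":0,"az":0},{"tx":0,"ty":0,"tz":1.7,"ax":0,"ay":0,"az":0},{"tx":0,"ty":0,"tz":1.7,"ax":0,"ay":0,"az":0},{"tx":0,"ty":0,"tz":1.7,"ax":0,"ay":0,"az":0},{"tx":0,"ty":0,"tz":1.1,"ax":0,"ay":0,"az":0},{"tx":0,"ty":0,"tz":0.5,"ax":0,"ay":0,"az":0},{"tx":0,"ty":0,"tz":0,"ax":0,"ay":0,"az":0}]' -0.1
python3 -m jog '[{"tx":0,"ty":0,"tz":0,"ax":0,"ay":0,"az":0},{"tx":0,"ty":0,"tz":0,"ax":0,"ay":0,"az":0},{"tx":0,"ty":0,"tz":0,"ax":0,"ay":0,"az":0},{"tx":0,"ty":0,"tz":0,"ax":0,"ay":0,"az":0},{"tx":0,"ty":0,"tz":-0.5,"ax":0,"ay":0,"az":0},{"tx":0,"ty":0,"tz":-2,"ax":0,"ay":0,"az":0},{"tx":0,"ty":0,"tz":-4,"ax":0,"ay":0,"az":0},{"tx":0,"ty":0,"tz":-4,"ax":0,"ay":0,"az":0}]' -1
python3 g.py .525 .18 .22 176.44 0
```

```text
time_s: 25.9
position: [0.5432, -0.2116, 0.2802]
ee_rot: [-3.141, -0.047, 0.002]
force: [0.2, 0.2, 0.3]
opening: 0.0423
finger_force: 0.0
time_s: 26.7
position: [0.5429, -0.2119, 0.3863]
ee_rot: [-3.141, -0.046, 0.005]
force: [0.5, -0.5, -0.6]
opening: 0.0311
finger_force: 29.9
t26.7 grasp [ 0.5423 -0.2117  0.2063] turn [-2.8000e-01 -6.0000e-02 -1.7477e+02] shift [ 4.22 39.   -1.37] F [ 0.5 -0.5 -0.6] op 31.1 j [-0.43  0.39  1.45 -0.    1.31  1.11]
```

```bash
python3 -m jog '[{"tx":0,"ty":0,"tz":-1.5,"ax":0,"ay":0,"az":-8.4},{"tx":0,"ty":0,"tz":0,"ax":0,"ay":0,"az":-8.4},{"tx":0,"ty":0,"tz":0,"ax":0,"ay":0,"az":-8.4},{"tx":0,"ty":0,"tz":0,"ax":0,"ay":0,"az":-8.4},{"tx":0,"ty":0,"tz":0,"ax":0,"ay":0,"az":-8.4},{"tx":0,"ty":0,"tz":0,"ax":0,"ay":0,"az":-8.4},{"tx":0,"ty":0,"tz":0,"ax":0,"ay":0,"az":-8.4},{"tx":0,"ty":0,"tz":0,"ax":0,"ay":0,"az":-8.4}]' |grep op
python3 -m jog '[{"tx":0,"ty":0,"tz":0,"ax":0,"ay":0,"az":-8.4},{"tx":0,"ty":0,"tz":0,"ax":0,"ay":0,"az":-8.4},{"tx":0,"ty":0,"tz":0,"ax":0,"ay":0,"az":-8.4},{"tx":0,"ty":0,"tz":0,"ax":0,"ay":0,"az":-8.4},{"tx":0,"ty":0,"tz":0,"ax":0,"ay":0,"az":-8.4},{"tx":0,"ty":0,"tz":0,"ax":0,"ay":0,"az":-8.4},{"tx":0,"ty":0,"tz":0,"ax":0,"ay":0,"az":-8.4},{"tx":0,"ty":0,"tz":0,"ax":0,"ay":0,"az":-8.4}]' |grep op
python3 -m jog '[{"tx":0,"ty":0,"tz":0,"ax":0,"ay":0,"az":-8.1},{"tx":0,"ty":0,"tz":0,"ax":0,"ay":0,"az":-8.1},{"tx":0,"ty":0,"tz":0,"ax":0,"ay":0,"az":-8.1},{"tx":0,"ty":0,"tz":0,"ax":0,"ay":0,"az":-8.1},{"tx":0,"ty":0,"tz":0,"ax":0,"ay":0,"az":-8.0},{"tx":0.5,"ty":4,"tz":0,"ax":0,"ay":0,"az":0},{"tx":0.5,"ty":4.5,"tz":0,"ax":0,"ay":0,"az":0},{"tx":0.5,"ty":4.5,"tz":0,"ax":0,"ay":0,"az":0}]' |grep op
python3 -m jog '[{"tx":0.5,"ty":4.5,"tz":0,"ax":0,"ay":0,"az":0},{"tx":0.5,"ty":4.5,"tz":0,"ax":0,"ay":0,"az":0},{"tx":0.5,"ty":4.5,"tz":0,"ax":0,"ay":0,"az":0},{"tx":0.6,"ty":4.5,"tz":0,"ax":0,"ay":0,"az":0},{"tx":0.6,"ty":4.5,"tz":0,"ax":0,"ay":0,"az":0},{"tx":0,"ty":3.5,"tz":0,"ax":0,"ay":0,"az":0},{"tx":0,"ty":0,"tz":0,"ax":0,"ay":0,"az":0},{"tx":0,"ty":0,"tz":0,"ax":0,"ay":0,"az":0}]'
sed -i 's/,\.1145)/,.1140)/; s/,\.1742)/,.1737)/; s/,\.2340)/,.2335)/' b.py
python3 b.py 2 -56 44 18 -1.3
python3 - <<'E'
from h import *
w=snapshot("wrist");cv2.imwrite("pics/w11.png",cv2.resize(w["img"],(640,480),interpolation=cv2.INTER_CUBIC))
E
```

```text
opening: 0.0314
opening: 0.0314
opening: 0.0315
time_s: 29.9
position: [0.5251, 0.1803, 0.4003]
ee_rot: [-0.094, -3.138, 0.0]
force: [-0.1, 0.2, -1.5]
opening: 0.0314
finger_force: 29.9
t29.90 now flat u -1.3 y 8.7 h 173.9 tilt -0.1 F [-0.1  0.2 -1.5] op 31.4
turn [ -0.   -18.12   0.11] shift(new axes) cm [14.77 -0.88  8.63] shift(old axes) [11.36 -0.85 12.79]
```

View pics/w11.png

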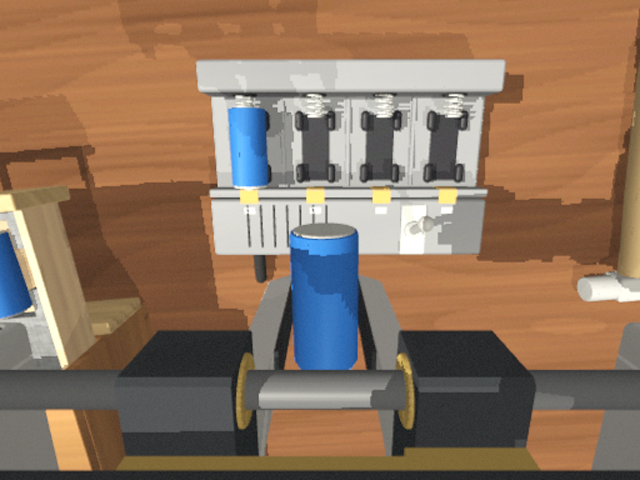

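Run:
```python
from h import *
w=snapshot("wrist"); a=cv2.imread("pics/w6r.png"); b=w["img"]; t=sense()
r=R.from_rotvec(t["ee_rot"]);p=np.array(t["position"])
for n,i in (("c1",a),("c2",b)):
    m=cv2.inRange(cv2.cvtColor(i,cv2.COLOR_BGR2HSV),(100,120,30),(125,255,255)); m[:170]=0;m[:, :200]=0;m[:,330:]=0
    cs,_=cv2.findContours(m,cv2.RETR_EXTERNAL,cv2.CHAIN_APPROX_NONE); c=max(cs,key=cv2.contourArea); print(n,cv2.boundingRect(c))
    print(i[170:205:1,262].sum(1).tolist())
# pixel of flat-end top rim as function of offset
for off in (-6,-4,-2,0,2,4):
    tip=r.apply([-1,0,0]); print(off,[proj(w,p+r.apply([0,0,.18+ax])+tip*(off-35)/1000).round(1) for ax in (.0044-.016,.0044+.016)])
```

```text
c1 (234, 192, 54, 104)
[650, 647, 647, 644, 643, 642, 647, 643, 642, 641, 640, 639, 641, 639, 629, 539, 346, 350, 353, 352, 353, 352, 357, 348, 356, 350, 347, 479, 609, 467, 359, 474, 431, 280, 285]
c2 (231, 184, 56, 112)
[444, 431, 440, 441, 440, 436, 436, 435, 391, 361, 363, 365, 366, 363, 374, 371, 365, 368, 432, 589, 623, 327, 444, 456, 453, 450, 449, 454, 453, 451, 451, 450, 450, 420, 284]
-6 [array([256.9, 182.3]), array([257.3, 170.9])]
-4 [array([256.9, 186.1]), array([257.4, 174.1])]
-2 [array([256.9, 189.8]), array([257.4, 177.2])]
0 [array([256.9, 193.5]), array([257.4, 180.3])]
2 [array([256.9, 197.2]), array([257.4, 183.5])]
4 [array([256.9, 200.9]), array([257.4, 186.6])]
```

```bash
python3 -m jog '[{"tx":0,"ty":0,"tz":0,"ax":0,"ay":-6,"az":0},{"tx":0,"ty":0,"tz":0,"ax":0,"ay":-6,"az":0},{"tx":0,"ty":0,"tz":0,"ax":0,"ay":-6,"az":0},{"tx":2.9,"ty":-0.2,"tz":1.7,"ax":0,"ay":0,"az":0},{"tx":2.9,"ty":-0.2,"tz":1.7,"ax":0,"ay":0,"az":0},{"tx":2.9,"ty":-0.2,"tz":1.7,"ax":0,"ay":0,"az":0},{"tx":2.9,"ty":-0.2,"tz":1.7,"ax":0,"ay":0,"az":0},{"tx":2.9,"ty":-0.1,"tz":1.7,"ax":0,"ay":0,"az":0}]' |grep op
python3 -m jog '[{"tx":0,"ty":0,"tz":0,"ax":0,"ay":0,"az":0},{"tx":0,"ty":0,"tz":0,"ax":0,"ay":0,"az":0},{"tx":0,"ty":0,"tz":0,"ax":0,"ay":0,"az":0},{"tx":0,"ty":0,"tz":0,"ax":0,"ay":0,"az":0},{"tx":0,"ty":0,"tz":0,"ax":0,"ay":0,"az":0},{"tx":0,"ty":0,"tz":0,"ax":0,"ay":0,"az":0},{"tx":0,"ty":0,"tz":0,"ax":0,"ay":0,"az":0},{"tx":0,"ty":0,"tz":0,"ax":0,"ay":0,"az":0}]' |grep op
python3 b.py 2 -56 4 18 -2.2
```

```text
opening: 0.0313
opening: 0.0313
t31.60 now flat u -55.0 y -0.6 h 46.0 tilt 17.9 F [-0.  -0.5 -1.2] op 31.3
turn [ 0.01 -0.1   0.03] shift(new axes) cm [1.43 0.06 3.95] shift(old axes) [1.42 0.06 3.96]
```

```bash
python3 -m jog '[{"tx":0.28,"ty":0.05,"tz":0.8,"ax":0,"ay":0,"az":0},{"tx":0.28,"ty":0,"tz":0.8,"ax":0,"ay":0,"az":0},{"tx":0.28,"ty":0,"tz":0.8,"ax":0,"ay":0,"az":0},{"tx":0.28,"ty":0,"tz":0.8,"ax":0,"ay":0,"az":0},{"tx":0.28,"ty":0,"tz":0.75,"ax":0,"ay":0,"az":0},{"tx":0,"ty":0,"tz":0,"ax":0,"ay":0,"az":0},{"tx":0,"ty":0,"tz":0,"ax":0,"ay":0,"az":0},{"tx":0,"ty":0,"tz":0,"ax":0,"ay":0,"az":0}]' |grep op
python3 b.py 2 -62 4 18 -2.2
python3 -m jog '[{"tx":0.19,"ty":0,"tz":-0.06,"ax":0,"ay":0,"az":0},{"tx":0.19,"ty":0,"tz":-0.06,"ax":0,"ay":0,"az":0},{"tx":0.19,"ty":0,"tz":-0.06,"ax":0,"ay":0,"az":0},{"tx":0,"ty":0,"tz":0,"ax":0,"ay":0,"az":0},{"tx":0,"ty":0,"tz":0,"ax":0,"ay":0,"az":0},{"tx":0,"ty":0,"tz":0,"ax":0,"ay":0,"az":0},{"tx":0,"ty":0,"tz":0,"ax":0,"ay":0,"az":0},{"tx":0,"ty":0,"tz":0,"ax":0,"ay":0,"az":0}]' |grep op
python3 b.py 2 -62 4 18 -2.2
python3 -m jog '[{"tx":0.15,"ty":0,"tz":-0.05,"ax":0,"ay":0,"az":0},{"tx":0.15,"ty":0,"tz":-0.05,"ax":0,"ay":0,"az":0},{"tx":0,"ty":0,"tz":0,"ax":0,"ay":0,"az":0},{"tx":0,"ty":0,"tz":0,"ax":0,"ay":0,"az":0},{"tx":0,"ty":0,"tz":0,"ax":0,"ay":0,"az":0},{"tx":0,"ty":0,"tz":0,"ax":0,"ay":0,"az":0},{"tx":0,"ty":0,"tz":0,"ax":0,"ay":0,"az":0},{"tx":0,"ty":0,"tz":0,"ax":0,"ay":0,"az":0}]' |grep op
python3 b.py 2 -73.5 4 18 -2.2
```

```text
opening: 0.0314
t32.40 now flat u -56.0 y -0.0 h 4.3 tilt 17.9 F [ 0.6 -0.3 -1.1] op 31.4
turn [ 0.02 -0.07  0.03] shift(new axes) cm [ 0.6   0.01 -0.16] shift(old axes) [ 0.6   0.01 -0.16]
opening: 0.0311
t33.20 now flat u -62.1 y -0.0 h 4.1 tilt 17.9 F [ 2.7 -0.7 -0.8] op 31.1
turn [ 0.02 -0.09  0.03] shift(new axes) cm [0.02 0.01 0.  ] shift(old axes) [0.02 0.01 0.  ]
opening: 0.031
t34.00 now flat u -65.3 y -0.1 h 4.1 tilt 17.9 F [ 4.3  0.4 -0.6] op 31.0
turn [ 0.01 -0.09  0.03] shift(new axes) cm [ 0.81  0.01 -0.25] shift(old axes) [ 0.81  0.01 -0.25]
```

```bash
python3 -m jog '[{"tx":0.2,"ty":0,"tz":-0.06,"ax":0,"ay":0,"az":0},{"tx":0.2,"ty":0,"tz":-0.06,"ax":0,"ay":0,"az":0},{"tx":0.2,"ty":0,"tz":-0.06,"ax":0,"ay":0,"az":0},{"tx":0.2,"ty":0,"tz":-0.06,"ax":0,"ay":0,"az":0},{"tx":0,"ty":0,"tz":0,"ax":0,"ay":0,"az":0},{"tx":0,"ty":0,"tz":0,"ax":0,"ay":0,"az":0},{"tx":0,"ty":0,"tz":0,"ax":0,"ay":0,"az":0},{"tx":0,"ty":0,"tz":0,"ax":0,"ay":0,"az":0}]' |grep op
python3 b.py 2 -73 2.5 12 -2.2
python3 -m jog '[{"tx":-0.46,"ty":0,"tz":0.13,"ax":0,"ay":1.5,"az":0},{"tx":-0.46,"ty":0,"tz":0.14,"ax":0,"ay":1.5,"az":0},{"tx":-0.46,"ty":0,"tz":0.14,"ax":0,"ay":1.5,"az":0},{"tx":-0.46,"ty":0,"tz":0.14,"ax":0,"ay":1.5,"az":0},{"tx":0,"ty":0,"tz":0,"ax":0,"ay":0,"az":0},{"tx":0,"ty":0,"tz":0,"ax":0,"ay":0,"az":0},{"tx":0,"ty":0,"tz":0,"ax":0,"ay":0,"az":0},{"tx":0,"ty":0,"tz":0,"ax":0,"ay":0,"az":0}]' |grep op
python3 b.py 2 -73.5 0.5 6 -2.2
```

```text
opening: 0.0314
t34.80 now flat u -73.2 y -0.0 h 4.2 tilt 18.0 F [ 8.4 -1.1 -0.9] op 31.4
turn [0.03 5.98 0.04] shift(new axes) cm [-1.93  0.01  0.46] shift(old axes) [-1.87  0.01  0.66]
opening: 0.0314
t35.60 now flat u -73.3 y 0.1 h 2.9 tilt 12.0 F [ 7.4 -2.1  3.5] op 31.4
turn [0.04 6.03 0.04] shift(new axes) cm [-1.92  0.01  0.53] shift(old axes) [-1.85  0.    0.73]
```

```bash
python3 -m jog '[{"tx":-0.46,"ty":-0.05,"tz":0.15,"ax":0,"ay":1.5,"az":0},{"tx":-0.46,"ty":0,"tz":0.15,"ax":0,"ay":1.5,"az":0},{"tx":-0.46,"ty":0,"tz":0.16,"ax":0,"ay":1.5,"az":0},{"tx":-0.46,"ty":0,"tz":0.16,"ax":0,"ay":1.5,"az":0},{"tx":0,"ty":0,"tz":0,"ax":0,"ay":0,"az":0},{"tx":0,"ty":0,"tz":0,"ax":0,"ay":0,"az":0},{"tx":0,"ty":0,"tz":0,"ax":0,"ay":0,"az":0},{"tx":0,"ty":0,"tz":0,"ax":0,"ay":0,"az":0}]' |grep op
python3 b.py 2 -73.5 0.8 0 -2.2
python3 -m jog '[{"tx":-0.48,"ty":0,"tz":0.11,"ax":0,"ay":1.5,"az":0},{"tx":-0.48,"ty":0,"tz":0.1,"ax":0,"ay":1.5,"az":0},{"tx":-0.49,"ty":0,"tz":0.1,"ax":0,"ay":1.5,"az":0},{"tx":-0.49,"ty":0,"tz":0.1,"ax":0,"ay":1.5,"az":0},{"tx":0,"ty":0,"tz":0,"ax":0,"ay":0,"az":0},{"tx":0,"ty":0,"tz":0,"ax":0,"ay":0,"az":0},{"tx":0,"ty":0,"tz":0,"ax":0,"ay":0,"az":0},{"tx":0,"ty":0,"tz":0,"ax":0,"ay":0,"az":0}]' |grep op
python3 b.py 2 -73.5 0.5 0 -2.2
```

```text
opening: 0.0312
t36.40 now flat u -73.8 y -0.3 h 0.8 tilt 6.0 F [ 8.1 -0.6  2.8] op 31.2
turn [0.05 6.05 0.04] shift(new axes) cm [-1.99  0.04  0.28] shift(old axes) [-1.95  0.04  0.49]
opening: 0.0309
t37.20 now flat u -73.7 y -0.3 h 0.7 tilt 0.0 F [ 8.2 -0.3  2.3] op 30.9
turn [0.04 0.03 0.03] shift(new axes) cm [-0.03  0.04  0.02] shift(old axes) [-0.03  0.04  0.02]
```

Level with almost no side load. Releasing, lifting and checking, then going for the last cell.

```bash
python3 -m jog '[{"tx":0,"ty":0,"tz":0,"ax":0,"ay":0,"az":0},{"tx":0,"ty":0,"tz":0,"ax":0,"ay":0,"az":0},{"tx":0,"ty":0,"tz":0,"ax":0,"ay":0,"az":0},{"tx":0,"ty":0,"tz":0,"ax":0,"ay":0,"az":0},{"tx":0,"ty":0,"tz":0,"ax":0,"ay":0,"az":0},{"tx":0,"ty":0,"tz":0,"ax":0,"ay":0,"az":0},{"tx":0,"ty":0,"tz":0,"ax":0,"ay":0,"az":0},{"tx":0,"ty":0,"tz":0,"ax":0,"ay":0,"az":0}]' -0.1 |grep op
python3 -m jog '[{"tx":0,"ty":0,"tz":-1,"ax":0,"ay":0,"az":0},{"tx":0,"ty":0,"tz":-2,"ax":0,"ay":0,"az":0},{"tx":0,"ty":0,"tz":-4,"ax":0,"ay":0,"az":0},{"tx":0,"ty":0,"tz":-4,"ax":0,"ay":0,"az":0},{"tx":-1,"ty":0,"tz":-4,"ax":0,"ay":0,"az":0},{"tx":-2,"ty":0,"tz":-2,"ax":0,"ay":0,"az":0},{"tx":-3,"ty":0,"tz":0,"ax":0,"ay":0,"az":0},{"tx":0,"ty":0,"tz":0,"ax":0,"ay":0,"az":0}]'
cat > chk.py <<'E'
from h import *
w=snapshot("wrist")
m=cv2.inRange(cv2.cvtColor(w["img"],cv2.COLOR_BGR2HSV),(100,120,60),(125,255,255))
for c in cv2.findContours(m,cv2.RETR_EXTERNAL,cv2.CHAIN_APPROX_NONE)[0]:
    if cv2.contourArea(c)<200: continue
    x,y,W,H=cv2.boundingRect(c); print(x,y,W,H,"mid",plane(w,x+W/2,y+H/2,.044)[:2].round(4), "ends",plane(w,x+W/2,y,.058)[:2].round(4),plane(w,x+W/2,y+H,.058)[:2].round(4),cv2.minAreaRect(c)[2])
cv2.imwrite("pics/chk.png",w["img"])
E
python3 chk.py
python3 g.py .535 -.089 .2 1.6 0
```

```text
opening: 0.0421
time_s: 38.8
position: [0.5141, 0.1713, 0.3975]
ee_rot: [0.098, 3.14, 0.001]
force: [-0.3, -0.1, -1.2]
opening: 0.0426
finger_force: 0.0
0 197 34 65 mid [ 0.5551 -0.1239] ends [ 0.5118 -0.1005] [ 0.5912 -0.1226] 90.0
245 96 30 62 mid [0.4529 0.1768] ends [0.4213 0.1787] [0.4852 0.1747] 90.0
191 96 32 62 mid [0.4493 0.1184] ends [0.4178 0.1242] [0.4816 0.1173] 88.21009063720703
t38.9 grasp [0.5126 0.1715 0.2168] turn [-1.5000e-01 -1.0000e-02  1.7484e+02] shift [ 1.48 26.1   1.68] F [-0.5  0.1 -0.2] op 42.5 j [ 0.25  0.29  1.56  0.    1.3  -1.25]
```

```bash
python3 -m jog '[{"tx":0,"ty":0,"tz":0,"ax":0,"ay":0,"az":8.4},{"tx":0,"ty":0,"tz":0,"ax":0,"ay":0,"az":8.4},{"tx":0,"ty":0,"tz":0,"ax":0,"ay":0,"az":8.4},{"tx":0,"ty":0,"tz":0,"ax":0,"ay":0,"az":8.4},{"tx":0,"ty":0,"tz":0,"ax":0,"ay":0,"az":8.4},{"tx":0,"ty":0,"tz":0,"ax":0,"ay":0,"az":8.4},{"tx":0,"ty":0,"tz":0,"ax":0,"ay":0,"az":8.4},{"tx":0,"ty":0,"tz":0,"ax":0,"ay":0,"az":8.4}]' >/dev/null
python3 -m jog '[{"tx":0,"ty":0,"tz":0,"ax":0,"ay":0,"az":8.4},{"tx":0,"ty":0,"tz":0,"ax":0,"ay":0,"az":8.4},{"tx":0,"ty":0,"tz":0,"ax":0,"ay":0,"az":8.4},{"tx":0,"ty":0,"tz":0,"ax":0,"ay":0,"az":8.4},{"tx":0,"ty":0,"tz":0,"ax":0,"ay":0,"az":8.4},{"tx":0,"ty":0,"tz":0,"ax":0,"ay":0,"az":8.4},{"tx":0,"ty":0,"tz":0,"ax":0,"ay":0,"az":8.4},{"tx":0,"ty":0,"tz":0,"ax":0,"ay":0,"az":8.4}]' >/dev/null
python3 -m jog '[{"tx":0,"ty":0,"tz":0,"ax":0,"ay":0,"az":8.1},{"tx":0,"ty":0,"tz":0,"ax":0,"ay":0,"az":8.1},{"tx":0,"ty":0,"tz":0,"ax":0,"ay":0,"az":8.1},{"tx":0,"ty":0,"tz":0,"ax":0,"ay":0,"az":8.1},{"tx":0,"ty":0,"tz":0,"ax":0,"ay":0,"az":8.1},{"tx":0.5,"ty":4,"tz":0,"ax":0,"ay":0,"az":0},{"tx":0.5,"ty":4.4,"tz":0,"ax":0,"ay":0,"az":0},{"tx":0.5,"ty":4.4,"tz":0,"ax":0,"ay":0,"az":0}]' >/dev/null
python3 -m jog '[{"tx":0,"ty":4.4,"tz":0.4,"ax":0,"ay":0,"az":0},{"tx":0,"ty":4.4,"tz":0.4,"ax":0,"ay":0,"az":0},{"tx":0,"ty":4.5,"tz":0.4,"ax":0,"ay":0,"az":0},{"tx":0,"ty":0,"tz":0.4,"ax":0,"ay":0,"az":0},{"tx":0,"ty":0,"tz":0,"ax":0,"ay":0,"az":0},{"tx":0,"ty":0,"tz":0,"ax":0,"ay":0,"az":0},{"tx":0,"ty":0,"tz":0,"ax":0,"ay":0,"az":0},{"tx":0,"ty":0,"tz":0,"ax":0,"ay":0,"az":0}]'
python3 cells.py pics/w12.png
python3 g.py .535 -.089 .1 1.6 0
```

```text
time_s: 42.05
position: [0.5346, -0.0878, 0.3807]
ee_rot: [-3.141, -0.045, 0.002]
force: [-0.2, 0.5, -0.3]
opening: 0.0424
finger_force: 0.0
66 224 35 58 mid [0.4738 0.0837 0.098 ] ends .112 [0.5097 0.0711] [0.4507 0.0786] 85.03025817871094
13 219 39 59 mid [0.4771 0.1326 0.098 ] ends .112 [0.5132 0.1161] [0.4536 0.1263] 84.80557250976562
244 160 35 74 mid [ 0.5355 -0.0882  0.098 ] ends .112 [ 0.572 -0.087] [ 0.5046 -0.089 ] 88.21009063720703
t42.1 grasp [ 0.5343 -0.0879  0.2006] turn [-0.01  0.08  0.05] shift [ 0.04  0.11 10.06] F [ 0.2 -0.1 -0.3] op 42.4 j [-0.23  0.3   1.58 -0.    1.27  1.31]
```

```bash
python3 -m jog '[{"tx":0.2,"ty":0.04,"tz":1.5,"ax":0,"ay":0,"az":0},{"tx":0,"ty":0,"tz":1.7,"ax":0,"ay":0,"az":0},{"tx":0,"ty":0,"tz":1.7,"ax":0,"ay":0,"az":0},{"tx":0,"ty":0,"tz":1.7,"ax":0,"ay":0,"az":0},{"tx":0,"ty":0,"tz":1.7,"ax":0,"ay":0,"az":0},{"tx":0,"ty":0,"tz":1.2,"ax":0,"ay":0,"az":0},{"tx":0,"ty":0,"tz":0.5,"ax":0,"ay":0,"az":0},{"tx":0,"ty":0,"tz":0,"ax":0,"ay":0,"az":0}]' -0.1
python3 -m jog '[{"tx":0,"ty":0,"tz":0,"ax":0,"ay":0,"az":0},{"tx":0,"ty":0,"tz":0,"ax":0,"ay":0,"az":0},{"tx":0,"ty":0,"tz":0,"ax":0,"ay":0,"az":0},{"tx":0,"ty":0,"tz":0,"ax":0,"ay":0,"az":0},{"tx":0,"ty":0,"tz":-0.5,"ax":0,"ay":0,"az":0},{"tx":0,"ty":0,"tz":-2,"ax":0,"ay":0,"az":0},{"tx":0,"ty":0,"tz":-4,"ax":0,"ay":0,"az":0},{"tx":0,"ty":0,"tz":-4,"ax":0,"ay":0,"az":0}]' -1
python3 g.py .525 .235 .22 176.44 0
```

```text
time_s: 42.9
position: [0.5365, -0.0889, 0.2804]
ee_rot: [-3.141, -0.044, 0.003]
force: [-0.7, 0.5, 0.5]
opening: 0.0422
finger_force: 0.0
time_s: 43.7
position: [0.5364, -0.0891, 0.3864]
ee_rot: [-3.141, -0.043, 0.005]
force: [0.5, 0.6, -1.7]
opening: 0.0312
finger_force: 29.9
t43.7 grasp [ 0.5357 -0.089   0.2064] turn [-2.9000e-01 -4.0000e-02 -1.7486e+02] shift [ 3.15 32.27 -1.36] F [ 0.5  0.6 -1.7] op 31.2 j [-0.23  0.3   1.56 -0.    1.28  1.31]
```

```bash
python3 -m jog '[{"tx":0,"ty":0,"tz":-1.5,"ax":0,"ay":0,"az":-8.4},{"tx":0,"ty":0,"tz":0,"ax":0,"ay":0,"az":-8.4},{"tx":0,"ty":0,"tz":0,"ax":0,"ay":0,"az":-8.4},{"tx":0,"ty":0,"tz":0,"ax":0,"ay":0,"az":-8.4},{"tx":0,"ty":0,"tz":0,"ax":0,"ay":0,"az":-8.4},{"tx":0,"ty":0,"tz":0,"ax":0,"ay":0,"az":-8.4},{"tx":0,"ty":0,"tz":0,"ax":0,"ay":0,"az":-8.4},{"tx":0,"ty":0,"tz":0,"ax":0,"ay":0,"az":-8.4}]' |grep op
python3 -m jog '[{"tx":0,"ty":0,"tz":0,"ax":0,"ay":0,"az":-8.4},{"tx":0,"ty":0,"tz":0,"ax":0,"ay":0,"az":-8.4},{"tx":0,"ty":0,"tz":0,"ax":0,"ay":0,"az":-8.4},{"tx":0,"ty":0,"tz":0,"ax":0,"ay":0,"az":-8.4},{"tx":0,"ty":0,"tz":0,"ax":0,"ay":0,"az":-8.4},{"tx":0,"ty":0,"tz":0,"ax":0,"ay":0,"az":-8.4},{"tx":0,"ty":0,"tz":0,"ax":0,"ay":0,"az":-8.4},{"tx":0,"ty":0,"tz":0,"ax":0,"ay":0,"az":-8.4}]' |grep op
python3 -m jog '[{"tx":0,"ty":0,"tz":0,"ax":0,"ay":0,"az":-8.1},{"tx":0,"ty":0,"tz":0,"ax":0,"ay":0,"az":-8.1},{"tx":0,"ty":0,"tz":0,"ax":0,"ay":0,"az":-8.1},{"tx":0,"ty":0,"tz":0,"ax":0,"ay":0,"az":-8.1},{"tx":0,"ty":0,"tz":0,"ax":0,"ay":0,"az":-8.1},{"tx":0.4,"ty":4,"tz":0,"ax":0,"ay":0,"az":0},{"tx":0.4,"ty":4.5,"tz":0,"ax":0,"ay":0,"az":0},{"tx":0.4,"ty":4.5,"tz":0,"ax":0,"ay":0,"az":0}]' |grep op
python3 -m jog '[{"tx":0.4,"ty":4.5,"tz":0,"ax":0,"ay":0,"az":0},{"tx":0.5,"ty":4.5,"tz":0,"ax":0,"ay":0,"az":0},{"tx":0.5,"ty":4.5,"tz":0,"ax":0,"ay":0,"az":0},{"tx":0.5,"ty":4.5,"tz":0,"ax":0,"ay":0,"az":0},{"tx":0,"ty":1.2,"tz":0,"ax":0,"ay":0,"az":0},{"tx":0,"ty":0,"tz":0,"ax":0,"ay":0,"az":0},{"tx":0,"ty":0,"tz":0,"ax":0,"ay":0,"az":0},{"tx":0,"ty":0,"tz":0,"ax":0,"ay":0,"az":0}]'
sed -i 's/,\.1140)/,.1137)/; s/,\.1737)/,.1734)/; s/,\.2335)/,.2332)/' b.py
python3 b.py 1 -56 44 18 -0.6
python3 chk.py
python3 - <<'E'
import cv2
i=cv2.imread("pics/chk.png"); print(i[170:205,262].sum(1).tolist())
E
```

```text
opening: 0.0315
opening: 0.0317
opening: 0.0313
time_s: 46.9
position: [0.5257, 0.2328, 0.4005]
ee_rot: [-0.099, -3.138, 0.0]
force: [-0.1, -0.5, -1.8]
opening: 0.0314
finger_force: 29.9
t46.90 now flat u -3.2 y 1.6 h 174.2 tilt -0.1 F [-0.1 -0.5 -1.8] op 31.4
turn [ -0.02 -18.1   -0.05] shift(new axes) cm [14.6  -0.16  8.73] shift(old axes) [11.17 -0.17 12.84]
232 188 55 108 mid [0.6023 0.2287] ends [0.5304 0.2333] [0.6686 0.2245] 88.21009063720703
188 89 33 62 mid [0.4526 0.1773] ends [0.4216 0.1833] [0.4852 0.1762] 87.39744567871094
134 89 36 63 mid [0.4494 0.1192] ends [0.4181 0.1291] [0.4826 0.1189] 84.5596694946289
[765, 765, 758, 666, 634, 634, 632, 633, 634, 633, 629, 618, 537, 361, 347, 337, 355, 359, 361, 353, 357, 364, 351, 413, 566, 605, 317, 422, 440, 437, 440, 440, 436, 410, 279]
```

```bash
python3 -m jog '[{"tx":0,"ty":0,"tz":0,"ax":0,"ay":-6,"az":0},{"tx":0,"ty":0,"tz":0,"ax":0,"ay":-6,"az":0},{"tx":0,"ty":0,"tz":0,"ax":0,"ay":-6,"az":0},{"tx":2.9,"ty":0,"tz":1.7,"ax":0,"ay":0,"az":0},{"tx":2.9,"ty":-0.1,"tz":1.7,"ax":0,"ay":0,"az":0},{"tx":2.9,"ty":0,"tz":1.7,"ax":0,"ay":0,"az":0},{"tx":2.9,"ty":-0.1,"tz":1.7,"ax":0,"ay":0,"az":0},{"tx":2.9,"ty":0,"tz":1.7,"ax":0,"ay":0,"az":0}]' |grep op
python3 -m jog '[{"tx":0,"ty":0,"tz":0,"ax":0,"ay":0,"az":0},{"tx":0,"ty":0,"tz":0,"ax":0,"ay":0,"az":0},{"tx":0,"ty":0,"tz":0,"ax":0,"ay":0,"az":0},{"tx":0,"ty":0,"tz":0,"ax":0,"ay":0,"az":0},{"tx":0,"ty":0,"tz":0,"ax":0,"ay":0,"az":0},{"tx":0,"ty":0,"tz":0,"ax":0,"ay":0,"az":0},{"tx":0,"ty":0,"tz":0,"ax":0,"ay":0,"az":0},{"tx":0,"ty":0,"tz":0,"ax":0,"ay":0,"az":0}]' |grep op
python3 b.py 1 -56 4 18 -0.3
```

```text
opening: 0.0313
opening: 0.0314
t48.55 now flat u -56.3 y 1.0 h 46.7 tilt 17.9 F [-0.2  0.7 -0.9] op 31.4
turn [ 0.01 -0.1   0.03] shift(new axes) cm [ 1.32 -0.09  4.06] shift(old axes) [ 1.32 -0.1   4.07]
```

```bash
python3 -m jog '[{"tx":0.26,"ty":-0.1,"tz":0.8,"ax":0,"ay":0,"az":0},{"tx":0.26,"ty":0,"tz":0.8,"ax":0,"ay":0,"az":0},{"tx":0.26,"ty":0,"tz":0.8,"ax":0,"ay":0,"az":0},{"tx":0.26,"ty":0,"tz":0.8,"ax":0,"ay":0,"az":0},{"tx":0.26,"ty":0,"tz":0.85,"ax":0,"ay":0,"az":0},{"tx":0,"ty":0,"tz":0,"ax":0,"ay":0,"az":0},{"tx":0,"ty":0,"tz":0,"ax":0,"ay":0,"az":0},{"tx":0,"ty":0,"tz":0,"ax":0,"ay":0,"az":0}]' |grep op
python3 b.py 1 -62 4 18 -0.3
python3 -m jog '[{"tx":0.19,"ty":0,"tz":-0.06,"ax":0,"ay":0,"az":0},{"tx":0.19,"ty":0,"tz":-0.06,"ax":0,"ay":0,"az":0},{"tx":0.19,"ty":0,"tz":-0.06,"ax":0,"ay":0,"az":0},{"tx":0.15,"ty":0,"tz":-0.05,"ax":0,"ay":0,"az":0},{"tx":0.15,"ty":0,"tz":-0.05,"ax":0,"ay":0,"az":0},{"tx":0,"ty":0,"tz":0,"ax":0,"ay":0,"az":0},{"tx":0,"ty":0,"tz":0,"ax":0,"ay":0,"az":0},{"tx":0,"ty":0,"tz":0,"ax":0,"ay":0,"az":0}]' |grep op
python3 b.py 1 -73.5 4 18 -0.3
```

```text
opening: 0.0314
t49.35 now flat u -56.1 y 0.0 h 4.4 tilt 17.9 F [-0.2  0.3 -0.5] op 31.4
turn [ 0.02 -0.08  0.03] shift(new axes) cm [ 0.6   0.   -0.15] shift(old axes) [ 0.6   0.   -0.15]
opening: 0.0312
t50.15 now flat u -65.2 y 0.0 h 4.2 tilt 17.9 F [ 3.7 -1.6 -1.9] op 31.2
turn [ 0.02 -0.08  0.03] shift(new axes) cm [ 0.82  0.   -0.24] shift(old axes) [ 0.82  0.01 -0.24]
```

```bash
python3 -m jog '[{"tx":0.21,"ty":0,"tz":-0.06,"ax":0,"ay":0,"az":0},{"tx":0.21,"ty":0,"tz":-0.06,"ax":0,"ay":0,"az":0},{"tx":0.2,"ty":0,"tz":-0.06,"ax":0,"ay":0,"az":0},{"tx":0.2,"ty":0,"tz":-0.06,"ax":0,"ay":0,"az":0},{"tx":0,"ty":0,"tz":0,"ax":0,"ay":0,"az":0},{"tx":0,"ty":0,"tz":0,"ax":0,"ay":0,"az":0},{"tx":0,"ty":0,"tz":0,"ax":0,"ay":0,"az":0},{"tx":0,"ty":0,"tz":0,"ax":0,"ay":0,"az":0}]' |grep op
python3 b.py 1 -73 2.5 12 -0.3
python3 -m jog '[{"tx":-0.46,"ty":0,"tz":0.13,"ax":0,"ay":1.5,"az":0},{"tx":-0.46,"ty":0,"tz":0.14,"ax":0,"ay":1.5,"az":0},{"tx":-0.46,"ty":0,"tz":0.14,"ax":0,"ay":1.5,"az":0},{"tx":-0.46,"ty":0,"tz":0.14,"ax":0,"ay":1.5,"az":0},{"tx":0,"ty":0,"tz":0,"ax":0,"ay":0,"az":0},{"tx":0,"ty":0,"tz":0,"ax":0,"ay":0,"az":0},{"tx":0,"ty":0,"tz":0,"ax":0,"ay":0,"az":0},{"tx":0,"ty":0,"tz":0,"ax":0,"ay":0,"az":0}]' |grep op
python3 b.py 1 -73.5 0.5 6 -0.3
```

```text
opening: 0.0315
t50.95 now flat u -73.5 y 0.1 h 4.2 tilt 18.0 F [ 7.3 -2.3 -1.3] op 31.5
turn [0.04 5.97 0.04] shift(new axes) cm [-1.95  0.    0.45] shift(old axes) [-1.9   0.    0.65]
opening: 0.0315
t51.75 now flat u -73.5 y 0.4 h 2.9 tilt 12.0 F [ 7.8 -1.2  2.3] op 31.5
turn [0.08 6.04 0.03] shift(new axes) cm [-1.94 -0.01  0.5 ] shift(old axes) [-1.87 -0.02  0.7 ]
```

```bash
python3 -m jog '[{"tx":-0.46,"ty":-0.04,"tz":0.15,"ax":0,"ay":1.5,"az":0},{"tx":-0.46,"ty":0,"tz":0.15,"ax":0,"ay":1.5,"az":0},{"tx":-0.46,"ty":0,"tz":0.15,"ax":0,"ay":1.5,"az":0},{"tx":-0.46,"ty":0,"tz":0.16,"ax":0,"ay":1.5,"az":0},{"tx":0,"ty":0,"tz":0,"ax":0,"ay":0,"az":0},{"tx":0,"ty":0,"tz":0,"ax":0,"ay":0,"az":0},{"tx":0,"ty":0,"tz":0,"ax":0,"ay":0,"az":0},{"tx":0,"ty":0,"tz":0,"ax":0,"ay":0,"az":0}]' |grep op
python3 b.py 1 -73.5 0.8 0 -0.3
python3 -m jog '[{"tx":-0.48,"ty":0,"tz":0.11,"ax":0,"ay":1.5,"az":0},{"tx":-0.48,"ty":0,"tz":0.1,"ax":0,"ay":1.5,"az":0},{"tx":-0.49,"ty":0,"tz":0.1,"ax":0,"ay":1.5,"az":0},{"tx":-0.49,"ty":0,"tz":0.1,"ax":0,"ay":1.5,"az":0},{"tx":0,"ty":0,"tz":0,"ax":0,"ay":0,"az":0},{"tx":0,"ty":0,"tz":0,"ax":0,"ay":0,"az":0},{"tx":0,"ty":0,"tz":0,"ax":0,"ay":0,"az":0},{"tx":0,"ty":0,"tz":0,"ax":0,"ay":0,"az":0}]' |grep op
python3 b.py 1 -73.5 0.5 0 -0.3
```

```text
opening: 0.0313
t52.55 now flat u -73.9 y 0.0 h 0.6 tilt 6.1 F [6.3 0.8 3.1] op 31.3
turn [0.08 6.06 0.03] shift(new axes) cm [-2.01  0.02  0.25] shift(old axes) [-1.97  0.02  0.46]
opening: 0.0311
t53.35 now flat u -73.8 y -0.1 h 0.3 tilt 0.1 F [8.5 0.6 1.7] op 31.1
turn [0.06 0.05 0.03] shift(new axes) cm [-0.05  0.03 -0.02] shift(old axes) [-0.05  0.03 -0.02]
```

```bash
python3 -m jog '[{"tx":0,"ty":0,"tz":0,"ax":0,"ay":0,"az":0},{"tx":0,"ty":0,"tz":0,"ax":0,"ay":0,"az":0},{"tx":0,"ty":0,"tz":0,"ax":0,"ay":0,"az":0},{"tx":0,"ty":0,"tz":0,"ax":0,"ay":0,"az":0},{"tx":0,"ty":0,"tz":0,"ax":0,"ay":0,"az":0},{"tx":0,"ty":0,"tz":0,"ax":0,"ay":0,"az":0},{"tx":0,"ty":0,"tz":0,"ax":0,"ay":0,"az":0},{"tx":0,"ty":0,"tz":0,"ax":0,"ay":0,"az":0}]' -0.1 |grep op
python3 -m jog '[{"tx":0,"ty":0,"tz":-1,"ax":0,"ay":0,"az":0},{"tx":0,"ty":0,"tz":-2,"ax":0,"ay":0,"az":0},{"tx":0,"ty":0,"tz":-4,"ax":0,"ay":0,"az":0},{"tx":0,"ty":0,"tz":-4,"ax":0,"ay":0,"az":0},{"tx":-1,"ty":0,"tz":-4,"ax":0,"ay":0,"az":0},{"tx":-2,"ty":0,"tz":-2,"ax":0,"ay":0,"az":0},{"tx":-4,"ty":0,"tz":0,"ax":0,"ay":0,"az":0},{"tx":0,"ty":0,"tz":0,"ax":0,"ay":0,"az":0}]' |grep op
python3 chk.py; python3 g.py .5 .265 .15 176.44 0
python3 - <<'E'
import cv2
i=cv2.imread("pics/chk.png");cv2.imwrite("pics/w13.png",cv2.resize(i[50:290,100:420],(640,480),interpolation=cv2.INTER_CUBIC))
E
```

```text
opening: 0.042
opening: 0.0422
246 87 30 63 mid [0.4561 0.2373] ends [0.4248 0.2392] [0.4887 0.2352] 90.0
189 87 34 63 mid [0.4523 0.1774] ends [0.4213 0.1832] [0.4849 0.1762] 86.98721313476562
134 87 36 64 mid [0.4491 0.1184] ends [0.4178 0.1283] [0.4823 0.1181] 84.80557250976562
t55.0 grasp [0.5246 0.2305 0.216 ] turn [-0.01 -0.11 -0.03] shift [2.7  3.29 6.6 ] F [-0.6  0.8  0.4] op 42.0 j [ 0.35  0.36  1.46  0.    1.32 -1.16]
```

View pics/w13.png

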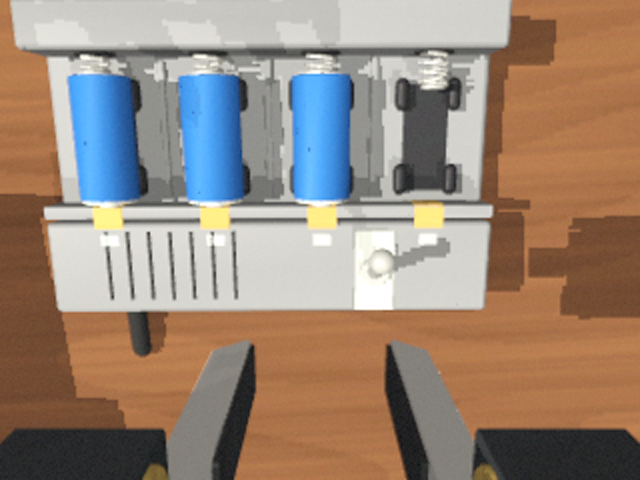

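All three are seated with their tips on the gold contacts, and the toggle ball is at crop (380,263), image (290,181.5). Now triangulating the toggle tip.

Run:
```python
from h import *
w=snapshot("wrist"); s=cv2.imread("pics/scene0.png"); sc=snapshot("scene")
for z in (.08,.085,.09,.095): print(z,plane(w,290,181.5,z)[:2].round(4))
c1,d1=ray(w,290,181.5)
for px in [(260+233/3.008,168+174/3.008)]:
    c2,d2=ray(sc,*px); A=np.c_[d1,-d2]; k=np.linalg.lstsq(A,c2-c1,rcond=None)[0]; print("tri",(c1+k[0]*d1).round(4),(c2+k[1]*d2).round(4))
```

```text
0.08 [0.5182 0.2631]
0.085 [0.5171 0.2627]
0.09 [0.5159 0.2622]
0.095 [0.5148 0.2618]
tri [0.5165 0.2625 0.0873] [0.5167 0.262  0.0873]
```

```bash
python3 -m jog '[{"tx":1.6,"ty":1.5,"tz":0,"ax":0,"ay":0,"az":0},{"tx":1.7,"ty":1.6,"tz":0,"ax":0,"ay":0,"az":0},{"tx":0,"ty":0,"tz":0,"ax":0,"ay":0,"az":0},{"tx":0,"ty":0,"tz":0,"ax":0,"ay":0,"az":0},{"tx":0,"ty":0,"tz":0,"ax":0,"ay":0,"az":0},{"tx":0,"ty":0,"tz":2,"ax":0,"ay":0,"az":0},{"tx":0,"ty":0,"tz":3,"ax":0,"ay":0,"az":0},{"tx":0,"ty":0,"tz":2,"ax":0,"ay":0,"az":0}]' -1 |grep op
python3 g.py .494 .263 .097 176.44 0
python3 -m jog '[{"tx":0,"ty":0,"tz":1,"ax":0,"ay":0,"az":0},{"tx":0,"ty":0,"tz":1,"ax":0,"ay":0,"az":0},{"tx":0,"ty":0,"tz":1,"ax":0,"ay":0,"az":0},{"tx":0,"ty":0,"tz":1,"ax":0,"ay":0,"az":0},{"tx":0,"ty":0,"tz":0.8,"ax":0,"ay":0,"az":0},{"tx":0,"ty":0,"tz":0,"ax":0,"ay":0,"az":0},{"tx":0,"ty":0,"tz":0,"ax":0,"ay":0,"az":0},{"tx":0,"ty":0,"tz":0,"ax":0,"ay":0,"az":0}]' |grep op
python3 g.py .532 .261 .097 176.44 0
```

```text
opening: 0.0005
t55.9 grasp [0.4925 0.2631 0.1443] turn [-0.04 -0.16 -0.01] shift [-0.1  -0.01  4.73] F [-0.4 -0.6 -1.4] op 0.5 j [ 0.42  0.4   1.59  0.    1.16 -1.08]
opening: 0.0004
t56.7 grasp [0.4927 0.264  0.0985] turn [ 0.02 -0.06  0.04] shift [-3.92 -0.05  0.15] F [ 0.8 -0.4  0.2] op 0.4 j [ 0.43  0.45  1.62  0.    1.07 -1.08]
```

```bash
python3 -m jog '[{"tx":-0.5,"ty":0,"tz":0.1,"ax":0,"ay":0,"az":0},{"tx":-0.5,"ty":0,"tz":0,"ax":0,"ay":0,"az":0},{"tx":-0.5,"ty":0,"tz":0,"ax":0,"ay":0,"az":0},{"tx":-0.5,"ty":0,"tz":0,"ax":0,"ay":0,"az":0},{"tx":-0.5,"ty":0,"tz":0,"ax":0,"ay":0,"az":0},{"tx":0,"ty":0,"tz":0,"ax":0,"ay":0,"az":0},{"tx":0,"ty":0,"tz":0,"ax":0,"ay":0,"az":0},{"tx":0,"ty":0,"tz":0,"ax":0,"ay":0,"az":0}]' |grep for
python3 -m jog '[{"tx":-0.4,"ty":0,"tz":0,"ax":0,"ay":0,"az":0},{"tx":-0.4,"ty":0,"tz":0,"ax":0,"ay":0,"az":0},{"tx":-0.3,"ty":0,"tz":0,"ax":0,"ay":0,"az":0},{"tx":0,"ty":0,"tz":0,"ax":0,"ay":0,"az":0},{"tx":0,"ty":0,"tz":0,"ax":0,"ay":0,"az":0},{"tx":0,"ty":0,"tz":0,"ax":0,"ay":0,"az":0},{"tx":0,"ty":0,"tz":0,"ax":0,"ay":0,"az":0},{"tx":0,"ty":0,"tz":0,"ax":0,"ay":0,"az":0}]' |grep for
python3 g.py .535 .261 .097 176.44 0
```

```text
force: [-0.4, -0.0, -0.3]
finger_force: 0.0
force: [-1.3, -0.2, -0.5]
finger_force: 0.2
t58.3 grasp [0.5285 0.2617 0.097 ] turn [ 0.   -0.09  0.04] shift [-0.63 -0.02  0.  ] F [-1.3 -0.2 -0.5] op 0.6 j [ 0.4   0.52  1.53  0.    1.1  -1.11]
```

```bash
python3 -m jog '[{"tx":-0.2,"ty":0,"tz":0,"ax":0,"ay":0,"az":0},{"tx":-0.2,"ty":0,"tz":0,"ax":0,"ay":0,"az":0},{"tx":0,"ty":0,"tz":0,"ax":0,"ay":0,"az":0},{"tx":0,"ty":0,"tz":0,"ax":0,"ay":0,"az":0},{"tx":0,"ty":0,"tz":0,"ax":0,"ay":0,"az":0},{"tx":0,"ty":0,"tz":0,"ax":0,"ay":0,"az":0},{"tx":0,"ty":0,"tz":0,"ax":0,"ay":0,"az":0},{"tx":0,"ty":0,"tz":0,"ax":0,"ay":0,"az":0}]' |grep for
python3 -m jog '[{"tx":-0.2,"ty":0,"tz":0,"ax":0,"ay":0,"az":0},{"tx":-0.1,"ty":0,"tz":0,"ax":0,"ay":0,"az":0},{"tx":0,"ty":0,"tz":0,"ax":0,"ay":0,"az":0},{"tx":0,"ty":0,"tz":0,"ax":0,"ay":0,"az":0},{"tx":0,"ty":0,"tz":0,"ax":0,"ay":0,"az":0},{"tx":0,"ty":0,"tz":0,"ax":0,"ay":0,"az":0},{"tx":0,"ty":0,"tz":0,"ax":0,"ay":0,"az":0},{"tx":0,"ty":0,"tz":0,"ax":0,"ay":0,"az":0}]' |grep for
python3 g.py .535 .261 .097 176.44 0
```

```text
force: [-1.5, 0.1, -0.1]
finger_force: 0.9
force: [-14.7, 0.1, 5.6]
finger_force: 7.4
t59.9 grasp [0.5337 0.2613 0.0966] turn [-0.06 -0.36  0.05] shift [-0.02 -0.04 -0.04] F [-14.7   0.1   5.6] op 0.3 j [ 0.39  0.53  1.51  0.    1.11 -1.12]
```

The toggle is at its stop (15 N rise at the end of travel). Backing off, rising, and moving to the front of the drawer handle with the fingers closed.

```bash
python3 -m jog '[{"tx":0.8,"ty":0,"tz":0,"ax":0,"ay":0,"az":0},{"tx":0.5,"ty":0,"tz":0,"ax":0,"ay":0,"az":0},{"tx":0,"ty":0,"tz":-3,"ax":0,"ay":0,"az":0},{"tx":0,"ty":0,"tz":-4,"ax":0,"ay":0,"az":0},{"tx":0,"ty":0,"tz":-4,"ax":0,"ay":0,"az":0},{"tx":0,"ty":0,"tz":-3,"ax":0,"ay":0,"az":0},{"tx":0,"ty":0,"tz":0,"ax":0,"ay":0,"az":0},{"tx":0,"ty":0,"tz":0,"ax":0,"ay":0,"az":0}]' |grep for
python3 - <<'E'
from h import *
w=snapshot("wrist")
for n,p in (("on?",(.5466,.2607,.088)),("off?",(.5165,.262,.088))):
    u,v=proj(w,p); print(n,u.round(1),v.round(1))
g=cv2.cvtColor(w["img"],cv2.COLOR_BGR2GRAY); c=cv2.HoughCircles(g,cv2.HOUGH_GRADIENT,1,20,param1=100,param2=14,minRadius=4,maxRadius=14); print(None if c is None else c[0][:8].round(1).tolist())
s=snapshot("scene"); print("scene px on/off",proj(s,(.5466,.2607,.088)).round(1),proj(s,(.5165,.262,.088)).round(1))
cv2.imwrite("pics/wsw.png",w["img"]);cv2.imwrite("pics/ssw.png",s["img"])
E
python3 g.py .395 -.18 .24 176.44 0
```

```text
force: [-0.4, -0.4, -0.6]
finger_force: 0.0
on? 258.8 207.5
off? 258.2 180.7
[[408.5, 228.5, 11.0], [295.5, 98.5, 9.600000381469727], [151.5, 90.5, 8.800000190734863], [258.5, 210.5, 5.0], [252.5, 131.5, 6.0], [432.5, 215.5, 7.099999904632568]]
scene px on/off [331.4 233. ] [337.5 225.7]
t60.8 grasp [0.5223 0.2619 0.2356] turn [-0.05 -0.19  0.04] shift [ 10.02 -44.91  -0.44] F [ 1.   0.5 -0. ] op 0.5 j [ 0.4   0.37  1.4   0.    1.37 -1.11]
```

The ball is found at (258.5,210.5) against an "on" prediction of (258.8,207.5), so the switch is on.

```bash
python3 -m jog '[{"tx":1,"ty":-4,"tz":0,"ax":0,"ay":0,"az":0},{"tx":1,"ty":-4.5,"tz":0,"ax":0,"ay":0,"az":0},{"tx":1,"ty":-4.5,"tz":0,"ax":0,"ay":0,"az":0},{"tx":1,"ty":-4.5,"tz":0,"ax":0,"ay":0,"az":0},{"tx":1,"ty":-4.5,"tz":0,"ax":0,"ay":0,"az":0},{"tx":1,"ty":-4.5,"tz":0,"ax":0,"ay":0,"az":0},{"tx":1,"ty":-4.5,"tz":0,"ax":0,"ay":0,"az":0},{"tx":1,"ty":-4.5,"tz":0,"ax":0,"ay":0,"az":0}]' |grep for
python3 -m jog '[{"tx":1,"ty":-4.5,"tz":0,"ax":0,"ay":0,"az":0},{"tx":1,"ty":-4.5,"tz":0,"ax":0,"ay":0,"az":0},{"tx":0,"ty":0,"tz":0,"ax":0,"ay":0,"az":5.2},{"tx":0,"ty":0,"tz":0,"ax":0,"ay":0,"az":0},{"tx":0,"ty":0,"tz":0,"ax":0,"ay":0,"az":0},{"tx":0,"ty":0,"tz":0,"ax":0,"ay":0,"az":0},{"tx":0,"ty":0,"tz":0,"ax":0,"ay":0,"az":0},{"tx":0,"ty":0,"tz":0,"ax":0,"ay":0,"az":0}]' |grep for
python3 g.py .395 -.182 .105 181.6 0
```

```text
force: [0.7, 0.4, 0.1]
finger_force: 0.0
force: [-0.9, 0.4, 0.9]
finger_force: 0.0
t62.4 grasp [ 0.3957 -0.1755  0.2371] turn [  0.    -0.11 -10.23] shift [ 0.12 -0.64 13.21] F [-0.9  0.4  0.9] op 0.5 j [-0.5   0.03  1.81 -0.    1.31 -1.92]
```

```bash
python3 -m jog '[{"tx":0,"ty":0,"tz":0,"ax":0,"ay":0,"az":-5.1},{"tx":0,"ty":0,"tz":0,"ax":0,"ay":0,"az":-5.1},{"tx":0.1,"ty":-0.6,"tz":2,"ax":0,"ay":0,"az":0},{"tx":0,"ty":0,"tz":3,"ax":0,"ay":0,"az":0},{"tx":0,"ty":0,"tz":3.5,"ax":0,"ay":0,"az":0},{"tx":0,"ty":0,"tz":3,"ax":0,"ay":0,"az":0},{"tx":0,"ty":0,"tz":1.7,"ax":0,"ay":0,"az":0},{"tx":0,"ty":0,"tz":0,"ax":0,"ay":0,"az":0}]' |grep for
python3 g.py .545 -.178 .105 181.6 0
python3 -m jog '[{"tx":-1,"ty":0,"tz":0,"ax":0,"ay":0,"az":0},{"tx":-1,"ty":0,"tz":0,"ax":0,"ay":0,"az":0},{"tx":-1.5,"ty":0,"tz":0,"ax":0,"ay":0,"az":0},{"tx":-2,"ty":0,"tz":0,"ax":0,"ay":0,"az":0},{"tx":-2,"ty":0,"tz":0,"ax":0,"ay":0,"az":0},{"tx":-2,"ty":0,"tz":0,"ax":0,"ay":0,"az":0},{"tx":-2,"ty":0,"tz":0,"ax":0,"ay":0,"az":0},{"tx":-1.5,"ty":0,"tz":0,"ax":0,"ay":0,"az":0}]' |grep for
python3 g.py .548 -.178 .105 181.6 0
```

```text
force: [1.1, 0.1, 0.9]
finger_force: 0.0
t63.2 grasp [ 0.3936 -0.1813  0.1033] turn [ 0.12 -0.29 -0.07] shift [-15.05  -0.06  -0.17] F [1.1 0.1 0.9] op 0.6 j [-0.52  0.2   1.96 -0.    0.99 -2.11]
force: [-2.8, -0.4, 0.7]
finger_force: 1.0
t64.0 grasp [ 0.5264 -0.1785  0.106 ] turn [-0.03 -0.02 -0.09] shift [-2.15 -0.02  0.1 ] F [-2.8 -0.4  0.7] op 0.9 j [-0.39  0.44  1.63 -0.    1.08 -1.99]
```

```bash
python3 -m jog '[{"tx":-0.6,"ty":0,"tz":0,"ax":0,"ay":0,"az":0},{"tx":-0.5,"ty":0,"tz":0,"ax":0,"ay":0,"az":0},{"tx":-0.5,"ty":0,"tz":0,"ax":0,"ay":0,"az":0},{"tx":-0.3,"ty":0,"tz":0,"ax":0,"ay":0,"az":0},{"tx":-0.2,"ty":0,"tz":0,"ax":0,"ay":0,"az":0},{"tx":0,"ty":0,"tz":0,"ax":0,"ay":0,"az":0},{"tx":0,"ty":0,"tz":0,"ax":0,"ay":0,"az":0},{"tx":0,"ty":0,"tz":0,"ax":0,"ay":0,"az":0}]' |grep for
python3 -m jog '[{"tx":-0.2,"ty":0,"tz":0,"ax":0,"ay":0,"az":0},{"tx":0,"ty":0,"tz":0,"ax":0,"ay":0,"az":0},{"tx":0,"ty":0,"tz":0,"ax":0,"ay":0,"az":0},{"tx":0,"ty":0,"tz":0,"ax":0,"ay":0,"az":0},{"tx":0,"ty":0,"tz":0,"ax":0,"ay":0,"az":0},{"tx":0,"ty":0,"tz":0,"ax":0,"ay":0,"az":0},{"tx":0,"ty":0,"tz":0,"ax":0,"ay":0,"az":0},{"tx":0,"ty":0,"tz":0,"ax":0,"ay":0,"az":0}]' |grep for
python3 g.py .548 -.178 .105 181.6 0
```

```text
force: [-1.2, 0.4, 0.4]
finger_force: 0.0
force: [0.5, -0.7, -0.6]
finger_force: 0.0
t65.6 grasp [ 0.5474 -0.1781  0.1049] turn [ 0.01 -0.1  -0.12] shift [-0.03  0.01 -0.01] F [ 0.5 -0.7 -0.6] op 0.6 j [-0.38  0.48  1.57 -0.    1.1  -1.97]
```

```bash
python3 -m jog '[{"tx":-0.2,"ty":0,"tz":0,"ax":0,"ay":0,"az":0},{"tx":-0.2,"ty":0,"tz":0,"ax":0,"ay":0,"az":0},{"tx":0,"ty":0,"tz":0,"ax":0,"ay":0,"az":0},{"tx":0,"ty":0,"tz":0,"ax":0,"ay":0,"az":0},{"tx":0,"ty":0,"tz":0,"ax":0,"ay":0,"az":0},{"tx":0,"ty":0,"tz":0,"ax":0,"ay":0,"az":0},{"tx":0,"ty":0,"tz":0,"ax":0,"ay":0,"az":0},{"tx":0,"ty":0,"tz":0,"ax":0,"ay":0,"az":0}]' |grep for
python3 g.py .548 -.178 .105 181.6 0
python3 -m jog '[{"tx":1,"ty":0,"tz":0,"ax":0,"ay":0,"az":0},{"tx":2,"ty":0,"tz":0,"ax":0,"ay":0,"az":0},{"tx":2,"ty":0,"tz":0,"ax":0,"ay":0,"az":0},{"tx":0,"ty":0,"tz":-4,"ax":0,"ay":0,"az":0},{"tx":0,"ty":0,"tz":-4,"ax":0,"ay":0,"az":0},{"tx":4,"ty":0,"tz":-4,"ax":0,"ay":0,"az":0},{"tx":4,"ty":0,"tz":-4,"ax":0,"ay":0,"az":0},{"tx":0,"ty":0,"tz":0,"ax":0,"ay":0,"az":0}]' |grep for
python3 - <<'E'
from h import *
s=snapshot("scene");t=snapshot("side")
z=lambda i,x,y:cv2.resize(i[y:y+150,x:x+200],(400,300),interpolation=cv2.INTER_CUBIC)
cv2.imwrite("pics/fin.png",np.vstack([np.hstack([z(s["img"],105,105),cv2.resize(s["img"][168:268,260:393],(400,300),interpolation=cv2.INTER_CUBIC)]),np.hstack([z(t["img"],170,90),cv2.resize(t["img"][195:295,185:318],(400,300),interpolation=cv2.INTER_CUBIC)])]))
E
```

```text
force: [-26.7, 0.1, 14.9]
finger_force: 13.2
t66.4 grasp [ 0.5486 -0.178   0.1048] turn [ 0.08 -0.54 -0.13] shift [ 0.22  0.03 -0.02] F [-26.7   0.1  14.9] op 0.7 j [-0.38  0.49  1.56 -0.    1.11 -1.97]
force: [-0.3, 0.7, -0.2]
finger_force: 0.0
```

View pics/fin.png

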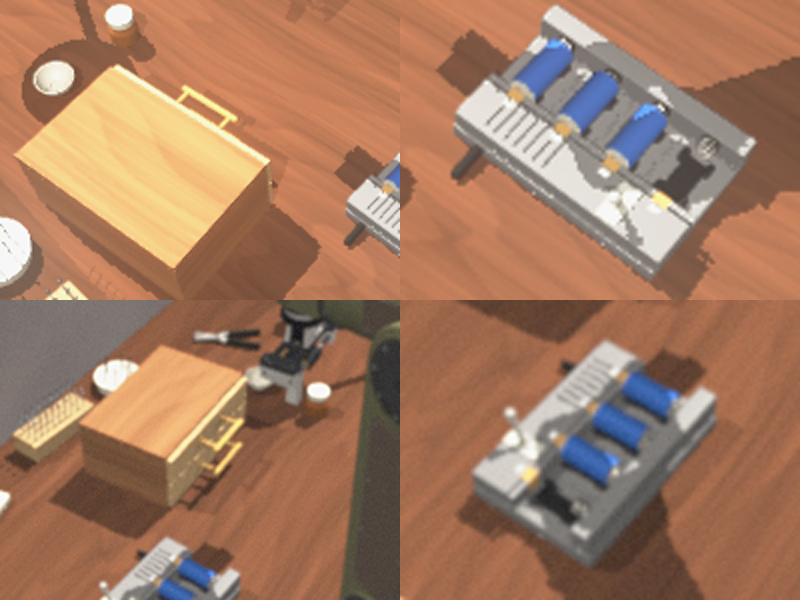

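The final view shows the drawer shut, three cells seated in their bays, the toggle leaning to the rear (side panel (515,415)), and the jar and dish in place. The hammer is outside these crops, and no move went near it. The arm is clear, so I'm handing in.

```bash
python3 -c "
from rig import *
print(hand_in())"
```

```text
the job is handed in; nothing more can be done
None
```

The job is handed in after about 67 s of robot time: the three cells found are seated in bays 1 to 3, the switch is on and the drawer is shut; no verdict came back.

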